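# Load the bench shaker, set its telescoping clamp and shut the hold-down cover

## Task

Load the bench shaker for a run: stand all the amber bottles upright in one row in the channel on its deck, against the end stop. Slide the telescoping clamp along to the row, squeezing its sprung button in wherever it must leave a hole, until the button snaps out in the hole where the clamp plate closes up the row and the bottles have no room to shift. Then swing the clear hold-down cover over the bottles and press it down until its catch clicks shut; leave the beaker and the pen where they are.

Things in the scene. Friction and masses are not known exactly. Their poses are not given: they have to be found in the camera images.
- shaker: the bench shaker, a fixed white box with an aluminium deck, 142 x 328 mm, its top 55 mm high. Origin on the bench near its middle, z up, y along the channel away from the end stop (towards the robot's left); control panel and clamp tube are on its -x side. A slim black post, 143 mm high, stands behind the channel at x = 59, y = 70 mm: it holds the cover's catch.
- channel (a point): point on the channel's middle line, on its smooth steel floor, at x = 15, y = 0, z = 56.5 mm of the shaker; its axes are the shaker's. The channel runs along y: two guard rails 40 mm high, 50 mm apart inside. A bottle standing in it has its centre on this line, 47.5 mm above this point.
- stop_face (a point): middle of the end stop's face, at the channel floor; its axes are the shaker's: the bottles belong on its +y side, in a row along y, the first one's centre 22 mm from it. The stop is 10 mm thick, 94 mm high and carries the cover's hinge.
- clamp_face (a point): middle of the clamp plate's face that pushes on the last bottle, at the height of the channel floor; moves with the clamp; its axes are the shaker's, the bottles on its -y side. The plate is 46 mm wide, 57 mm high and 8 mm thick behind the face; an arm of that thickness joins it to the tube.
- clamp (a joint): how far (m) the clamp's sliding sleeve, with the clamp plate, stands along the shaker's -y, towards the stop: 0 drawn back, 0.135 the end. It slides stiffly (2 N). Three holes in its front wall, one bottle (46 mm) apart: the button locks it at 0.030 (plate 184 mm from the stop: four bottles), 0.076 (138 mm: three), 0.122 (92 mm: two), all within 1.5 mm. It starts before the first hole.
- button (a joint): how far (m) the clamp's sprung button is pushed in; a domed steel pin 9 mm in diameter on the fixed inner tube. Below 0.0015 it stands 5 mm out through a hole and locks the sleeve both ways; about 0.007 is hidden under the sleeve's wall. Pressed in level with the sleeve's face (3 N) it lets the sleeve be slid off with some 10 N and rides inside until the next hole comes.
- button_spot (a point): the spot on the sleeve's front (-x) face where the button is or will come out; it stays with the shaker, which gives its axes. The clamp tube, 24 x 24 mm, runs along y; its axis lies 12 mm behind this spot along +x, at the same height. Fingers closing across the tube here from above press the button in; 28 mm are free between tube and rail, more on the front.
- cover (a joint): opening (rad) of the clear hold-down cover: 0 shut, 1.57 upright, 2.2 to 2.38 (leaning back over the end stop) at the start. The hinge is stiff: the cover stays where it is left (1 to 2 N move its end). Shut, it lies just over the bottle caps. It first stops on the sprung ball of its catch at about 0.06; pressed near its free end with some 8 N it snaps over the ball and stays below 0.01.
- cover_edge (a point): middle of the cover's free end, 222 mm from the hinge line; moves with the cover. The cover is a clear sheet 54 mm wide and 4 mm thick in a metal frame; the last 16 mm at the free end are a black finger grip, 8 mm thick. Leaning back, it stands up to 0.34 m above the bench, over the way from the bottles to the channel.
- cover_hinge (a point): middle of the cover's hinge line, which runs along the shaker's x on top of the end stop, 100 mm above the channel floor and 12 mm behind the stop's face; its axes are the shaker's. Shut, the cover reaches from here along +y over the row; open, it leans over to -y.
- bottle1_mid (a point): amber glass bottle with a screw cap, upright on the bench at the start: body 44 mm in diameter up to 80 mm high, cap 36 mm in diameter from 71 to 95 mm, 95 mm tall, 0.13 to 0.25 kg, smooth glass, heaviest at the foot. The point is its centre, 47.5 mm above its underside; z is its axis. Two to four such bottles are there in a run; an absent one reads None.
- bottle2_mid (a point): a bottle of the same kind and size as bottle1; the point is its centre, 47.5 mm above its underside; None if absent. Behind the bottles (+x), 75 mm or more from their centres, stands the pump, 0.21 m high, its front turned 0.24 rad clockwise from facing the robot squarely: keep the gripper clear of it
- bottle3_mid (a point): a bottle of the same kind and size as bottle1; the point is its centre, 47.5 mm above its underside; None if absent
- bottle4_mid (a point): a bottle of the same kind and size as bottle1; the point is its centre, 47.5 mm above its underside; None if absent
- beaker: empty-looking glass beaker, 59 mm wide and 69 mm high, a bystander; origin at the centre of its underside
- pen: marker pen, 132 mm long, lying on the bench, a bystander; origin at the middle of its underside
Things that resemble listed ones, but are neither listed nor needed, are in the scene too. What is shaped like the part that bears bottle4_mid but yellow is not meant.

How it is judged:
By the outcome, as a careful person would: the job done as asked, in the order asked, and still so for the second after the job is handed in, with the robot touching nothing.
Of bottle1, bottle2, bottle3, bottle4 only 2 to 4 are there at a start; the rules pass over those that are not, and their reading is None.
At some moment in a run one of bottle1, bottle2, bottle3, bottle4 may be knocked a few centimetres aside while the robot is not near it.
It also fails if it takes over 210 s, if anything falls off the work surface, if the arm or the gripper's body presses on something with over 40 N, if the wrist force passes 120 N, or if a joint passes its speed limit or range.

## Robot

A 6-joint arm with a two-finger parallel gripper is mounted at the origin on a cart in front of the work surface, level with it; the furniture and walls round the work are solid. World frame = base frame: x ahead of the robot, y to its left, z up, the work surface at z = 0. Lengths are in m, angles in rad, forces in N, time in s.
With the tool pointing down it reaches from about 0.25 to 0.725 m from the base axis. Payload 4 kg.
Tool frame: the origin (TCP) lies on the centre line of the jaws, within the pads' length; the fingertips stand 14 mm ahead of it and the grasp point (between the pads) lies 5 mm behind it; z points along the fingers, x is the direction in which the jaws open and shut, and the axes are right-handed (so a half turn about z gives the same grasp; the last joint's range is limited). The gripper opens to 85 mm and grips with 20 to 120 N. Pads are 22 mm wide; open, the fingers measure 114 mm over their backs; the gripper's body (76 mm by 85 mm) begins 54 mm behind the grasp point. The pads swing forward as they close: fully open they stand 13 mm farther back than shut.
Start: joints at [-1.105, 0.241, 0.005, 1.335, 0, 1.571], TCP at [0.225, -0.447, 0.245] pointing down, gripper open.
Joint ranges: [-2.72, 2.72], [-1.05, 1.87], [-1.09, 1.28], [-1.99, 2.15], [-1.42, 1.44], [-3.14, 3.14]. Speed limits (rad/s): [2.79, 2.79, 3.14, 3.14, 3.14, 3.14].

## Interface

Orientations are given as a unit quaternion [x, y, z, w].
In Python, from workcell import bot gives the robot as it stands.
- The arm moves only by the tool play_rows, never from a script. Its argument "motion" is a list of rows, each an object with "fingers": the closure, from -1 (fully open) to 1 (shut), so that 0 is half open; "translation": the shift along the tool's x, y, z in cm, a list of three; "roll": the turn about the tool's z in degrees. A call has 1 to 20 rows; each row is the pose to reach, as a shift and turn from the pose commanded when the call began, along the tool's axes at that moment; what a row does not reach only later rows make up. A row lasts 1/12 s, in which the tool goes at most 41.7 mm and 7.16 degrees, less where a joint would pass 70% of its speed; a pose out of reach is approached as far as the arm can. A call with a gripper value outside its range is refused whole. The fingers move at their own pace and stop on an object; the grip force is fixed at half the most. Time passes only in rows, so rows that repeat a pose let the fingers close. It gives the time, the measured TCP pose, the force and the opening at its end, in the units of the state.
- bot.get_obs(): the state, without advancing time (a new reading comes with each control period).
- bot.camera(name): name is "scene" or "top" or "wrist"; returns a dict with "pixels" (420x560x3 uint8, red, green, blue), "intrinsics" (3x3 intrinsics, pixels), "world_to_cam" (4x4, takes a point from world to camera coordinates). Camera axes: x right, y down, z forward; pixel columns grow to the right and rows downward; lengths in m; the calibration is good to about 2 mm. A picture is of the moment at which its call begins. There is no depth.
- bot.job_done(): hands the job in, once; it reports no verdict.
The state is a dict: "clock": time; "joint_pos": joint angles; "joint_vel": joint speeds; "tau": joint torques, N m; "eef_pos": TCP position; "tool_rot": TCP orientation; "ft_force": force on the tool from outside, world axes, zero at the start; "ft_torque": the same for the moment, N m; "grip_width": finger opening in m.
Only numpy, scipy, OpenCV 4.12 (cv2) and the standard library are available. Lean on these libraries where they do the work, as an engineer would, in place of code of your own. Each camera call takes 0.05 s, during which the arm holds its last target. There are 200 camera calls.

## Working session

There is one attempt and no reset: what is moved stays moved. The work goes in short steps, Python scripts to look and compute and a tool call to move; the robot and the scene stay as the last step left them, time stands still between calls to the robot, and variables do not carry over. Pictures are saved under pics/ and viewed, about 12 in all and at most 16, crops included, and the job is handed in when it is done.

Besides the shell and the picture viewer there is one more tool, called after "Call:" as name([rows], argument=value, ...), one row to a line, values as JSON. play_rows: Moves the arm, as the interface text tells. Its arguments: {"type":"object","properties":{"motion":{"type":"array","items":{"type":"object","properties":{"fingers":{"type":"number"},"translation":{"type":"array","items":{"type":"number"}},"roll":{"type":"number"}}}}},"required":["motion"]}

```bash
ls; mkdir -p pics; cat > h.py <<'E'
import numpy as np, cv2
from workcell import bot
def snap(name,fn):
    c=bot.camera(name); cv2.imwrite('pics/'+fn+'.png',c['pixels'][:,:,::-1])
    np.savez('pics/'+fn+'.npz',K=c['intrinsics'],T=c['world_to_cam']); return c
def load(fn):
    d=np.load('pics/'+fn+'.npz'); return d['K'],d['T']
def pix2z(fn,uv,z):
    K,T=load(fn); R=T[:3,:3]; o=-R.T@T[:3,3]
    d=R.T@np.linalg.inv(K)@np.array([uv[0],uv[1],1.]); return o+d*(z-o[2])/d[2]
def proj(fn,p):
    K,T=load(fn); q=K@(T[:3,:3]@np.asarray(p,float)+T[:3,3]); return q[:2]/q[2]
def crop(fn,x0,y0,x1,y1,s,out):
    im=cv2.imread('pics/'+fn+'.png')[y0:y1,x0:x1]
    cv2.imwrite('pics/'+out+'.png',cv2.resize(im,None,fx=s,fy=s,interpolation=cv2.INTER_CUBIC))
E
python3 - <<'E'
from h import *
np.set_printoptions(precision=3,suppress=True)
for n in('scene','top'):
    c=snap(n,n+'0'); print(n,c['intrinsics'],c['world_to_cam'])
a=cv2.imread('pics/scene0.png');b=cv2.imread('pics/top0.png')
print({k:v for k,v in bot.get_obs().items()})
E
```

```text
pics
scene [[420.611   0.    276.934]
 [  0.    420.611 206.919]
 [  0.      0.      1.   ]] [[-0.973 -0.231  0.004  0.382]
 [-0.205  0.853 -0.48   0.195]
 [ 0.108 -0.468 -0.877  1.213]
 [ 0.     0.     0.     1.   ]]
top [[493.468   0.    280.053]
 [  0.    493.468 215.33 ]
 [  0.      0.      1.   ]] [[ 0.019 -1.    -0.016 -0.039]
 [-0.983 -0.016 -0.182  0.405]
 [ 0.182  0.019 -0.983  1.514]
 [ 0.     0.     0.     1.   ]]
{'clock': 0.1, 'joint_pos': array([-1.105,  0.241,  0.004,  1.335,  0.   ,  1.571]), 'joint_vel': array([ 0.   , -0.001,  0.002, -0.001, -0.   ,  0.001]), 'tau': array([  0.001, -37.314,  25.301,   0.011,  -0.   ,   0.   ]), 'eef_pos': array([ 0.224, -0.446,  0.244]), 'tool_rot': array([ 0.851, -0.525, -0.001, -0.001]), 'ft_force': array([ 0.478, -0.562, -0.059]), 'ft_torque': array([0.02 , 0.006, 0.074]), 'grip_width': 0.08519420993399171}
```

View pics/scene0.png

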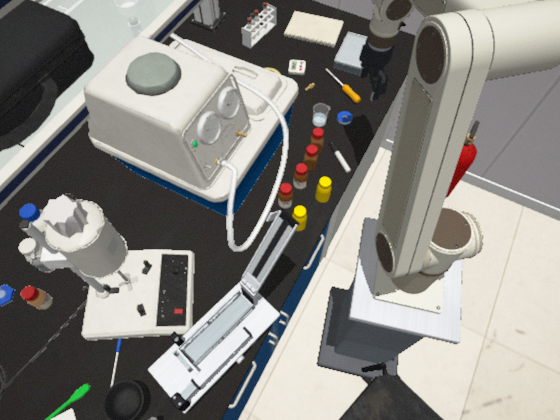

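View pics/top0.png

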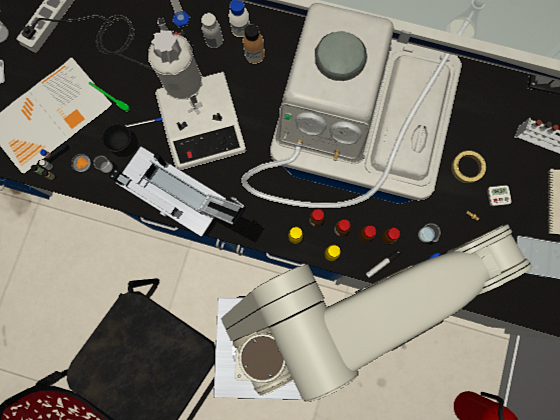

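```bash
python3 - <<'E'
from h import *
crop('scene0',140,110,350,415,1.9,'c1'); crop('top0',100,130,450,290,2.25,'c2')
a=cv2.imread('pics/c1.png');b=cv2.imread('pics/c2.png');print(a.shape,b.shape)
E
```

```text
(580, 399, 3) (360, 788, 3)
```

View pics/c1.png

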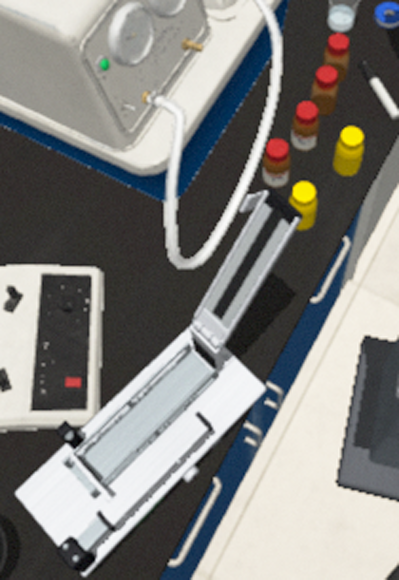

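View pics/c2.png

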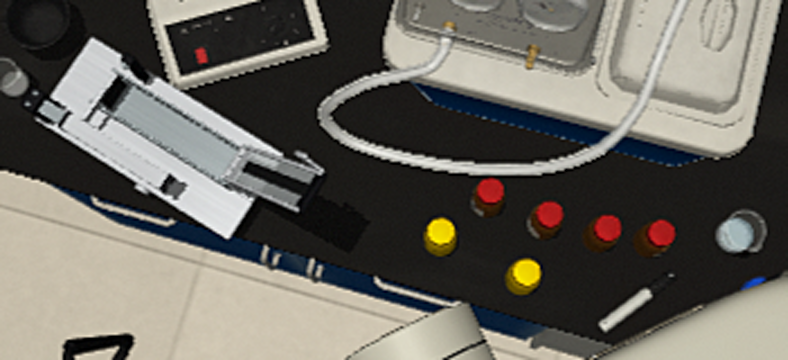

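```bash
cat >> h.py <<'E'
def caps(fn,z=0.095,col='red'):
    im=cv2.imread('pics/'+fn+'.png'); h=cv2.cvtColor(im,cv2.COLOR_BGR2HSV)
    H,S,V=[h[...,i].astype(int) for i in range(3)]
    m=((H<6)|(H>172))&(S>170)&(V>110) if col=='red' else (abs(H-28)<7)&(S>170)&(V>120)
    n,l,st,c=cv2.connectedComponentsWithStats(m.astype(np.uint8))
    return [(c[i].round(1),st[i,4],pix2z(fn,c[i],z).round(4)) for i in range(1,n) if st[i,4]>30]
E
python3 - <<'E'
from h import *
from scipy.optimize import least_squares
np.set_printoptions(precision=4,suppress=True)
for f in('top0','scene0'):
    for col in('red','yellow'):
        print(f,col); [print('  ',*r) for r in caps(f,.09,col)]
t=lambda x,y:(x/2.25+100,y/2.25+130); s=lambda x,y:(x/1.9+140,y/1.9+110)
for n,p in dict(tl=t(95,38),tb=t(232,240)).items(): print(n,pix2z('top0',p,.055))
for n,p in dict(r=s(265,390),l=s(15,495),b=s(88,577)).items(): print(n,pix2z('scene0',p,.055))
E
```

```text
top0 red
   [317.5 214.3] 103 [ 0.4013 -0.1467  0.09  ]
   [343.9 224.7] 101 [ 0.3706 -0.2263  0.09  ]
   [369.7 231. ] 107 [ 0.3529 -0.3036  0.09  ]
   [393.6 233.1] 105 [ 0.3475 -0.3752  0.09  ]
   [507.4 416.7] 41 [-0.1667 -0.6809  0.09  ]
top0 yellow
   [295.2 232.8] 123 [ 0.3434 -0.0799  0.09  ]
   [333.3 250.9] 127 [ 0.2907 -0.1945  0.09  ]
scene0 red
   [317.7 132.1] 86 [ 0.3477 -0.3753  0.09  ]
   [311.8 148.7] 91 [ 0.3534 -0.3067  0.09  ]
   [463.  163.6] 480 [-0.1087 -0.3598  0.09  ]
   [301.3 168.2] 105 [ 0.3703 -0.2272  0.09  ]
   [285.3 188.3] 109 [ 0.4018 -0.1464  0.09  ]
   [ 27.8 292.3] 124 [0.9817 0.3173 0.09  ]
scene0 yellow
   [351.3  91.6] 32 [ 0.2688 -0.5735  0.09  ]
   [323.4 188.7] 311 [ 0.2919 -0.1711  0.09  ]
   [299.9 216. ] 249 [ 0.3408 -0.0659  0.09  ]
tl [0.6182 0.4132 0.055 ]
tb [0.3317 0.2039 0.055 ]
r [0.3345 0.2148 0.055 ]
l [0.6182 0.4222 0.055 ]
b [0.4947 0.4908 0.055 ]
```

```bash
cat >> h.py <<'E'
from scipy.spatial.transform import Rotation as Ro
def go(*wps):
    """waypoints (x,y,z,yaw_of_tool_x deg) -> tool-frame shifts in cm, roll deg, rows"""
    o=bot.get_obs(); R=Ro.from_quat(o['tool_rot']).as_matrix(); p=o['eef_pos']; p0=p
    y0=np.degrees(np.arctan2(R[1,0],R[0,0])); ly=y0
    print('at',p.round(4),'yaw',y0.round(1),'t',o['clock'],'w',round(o['grip_width'],4),'F',o['ft_force'].round(1))
    for w in wps:
        t=R.T@(np.array(w[:3])-p)*100; r=-(w[3]-y0); r=(r+180)%360-180
        n=max(np.linalg.norm(np.array(w[:3])-p0)/.0417,abs(w[3]-ly)/7.16); p0=np.array(w[:3]); ly=w[3]
        print(t.round(2),'roll',round(r,1),'rows',round(n,1))
E
python3 - <<'E'
from h import *
# hose height: top pixels on hose, project to scene at several z
im=cv2.imread('pics/scene0.png')
for u,v in[(244,180),(265,196),(290,203),(322,205),(350,202),(375,192)]:
    for z in(.0,.03,.06,.1,.15,.2):
        P=pix2z('top0',(u,v),z); q=proj('scene0',P).round().astype(int); print((u,v),z,P.round(3),q,im[q[1]-1:q[1]+2,q[0]-1:q[0]+2].mean((0,1)).astype(int))
go((.40,-.147,.25,-30))
E
```

```text
(244, 180) 0.0 [0.528 0.089 0.   ] [225 263] [46 49 51]
(244, 180) 0.03 [0.52  0.086 0.03 ] [226 258] [46 49 51]
(244, 180) 0.06 [0.513 0.083 0.06 ] [228 254] [45 49 50]
(244, 180) 0.1 [0.502 0.079 0.1  ] [231 248] [140 143 143]
(244, 180) 0.15 [0.489 0.074 0.15 ] [234 240] [103 107 108]
(244, 180) 0.2 [0.476 0.069 0.2  ] [238 231] [47 49 50]
(265, 196) 0.0 [0.476 0.019 0.   ] [248 245] [197 200 201]
(265, 196) 0.03 [0.469 0.017 0.03 ] [250 241] [228 231 231]
(265, 196) 0.06 [0.462 0.016 0.06 ] [252 237] [239 241 241]
(265, 196) 0.1 [0.453 0.014 0.1  ] [255 231] [240 242 242]
(265, 196) 0.15 [0.442 0.011 0.15 ] [258 223] [217 220 220]
(265, 196) 0.2 [0.431 0.008 0.2  ] [262 214] [184 187 187]
(290, 203) 0.0 [ 0.454 -0.063  0.   ] [262 223] [191 194 194]
(290, 203) 0.03 [ 0.448 -0.063  0.03 ] [264 219] [194 197 197]
(290, 203) 0.06 [ 0.441 -0.063  0.06 ] [266 215] [196 200 199]
(290, 203) 0.1 [ 0.433 -0.063  0.1  ] [268 209] [230 232 232]
(290, 203) 0.15 [ 0.422 -0.063  0.15 ] [272 201] [213 215 215]
(290, 203) 0.2 [ 0.412 -0.063  0.2  ] [276 192] [186 189 189]
(322, 205) 0.0 [ 0.449 
[... 493 characters left out ...]
7 -0.249  0.06 ] [278 163] [44 48 51]
(350, 202) 0.1 [ 0.439 -0.244  0.1  ] [281 158] [142 147 147]
(350, 202) 0.15 [ 0.428 -0.238  0.15 ] [284 150] [230 233 233]
(350, 202) 0.2 [ 0.417 -0.231  0.2  ] [288 142] [133 137 139]
(375, 192) 0.0 [ 0.495 -0.337  0.   ] [271 150] [82 46  3]
(375, 192) 0.03 [ 0.488 -0.332  0.03 ] [272 146] [79 44  4]
(375, 192) 0.06 [ 0.48  -0.327  0.06 ] [274 142] [80 45  5]
(375, 192) 0.1 [ 0.471 -0.32   0.1  ] [276 136] [75 41  5]
(375, 192) 0.15 [ 0.459 -0.311  0.15 ] [279 129] [71 38  6]
(375, 192) 0.2 [ 0.447 -0.302  0.2  ] [283 121] [227 227 226]
at [ 0.2243 -0.4462  0.2445] yaw -63.3 t 0.1 w 0.0852 F [ 0.5 -0.6 -0.1]
[-18.85 -29.14  -0.51] roll -33.3 rows 8.3
```

Call:
play_rows([
  {"translation": [-17, -18, -1], "roll": -33},
  {"translation": [-17, -18, -1], "roll": -33},
  {"translation": [-17, -18, -1], "roll": -33},
  {"translation": [-17, -18, -1], "roll": -33},
  {"translation": [-17, -18, -1], "roll": -33},
  {"translation": [-17, -18, -1], "roll": -33},
  {"translation": [-17, -18, -1], "roll": -33},
  {"translation": [-17, -18, -1], "roll": -33},
])

```text
schema error: expected keys fingers, translation, roll
```

```bash
python3 - <<'E'
from h import *
c=snap('wrist','w1'); print(c['world_to_cam'].round(3),c['intrinsics'].round(0)); go((.335,-.16,.25,-30))
E
```

```text
[[ 0.449 -0.893 -0.003 -0.498]
 [-0.853 -0.43   0.296 -0.038]
 [-0.265 -0.13  -0.955  0.38 ]
 [ 0.     0.     0.     1.   ]] [[336.   0. 278.]
 [  0. 336. 210.]
 [  0.   0.   1.]]
at [ 0.2243 -0.4463  0.2446] yaw -63.3 t 0.15 w 0.0857 F [ 0.2 -0.8  0.5]
[-20.61 -22.75  -0.51] roll -33.3 rows 7.4
```

View pics/w1.png

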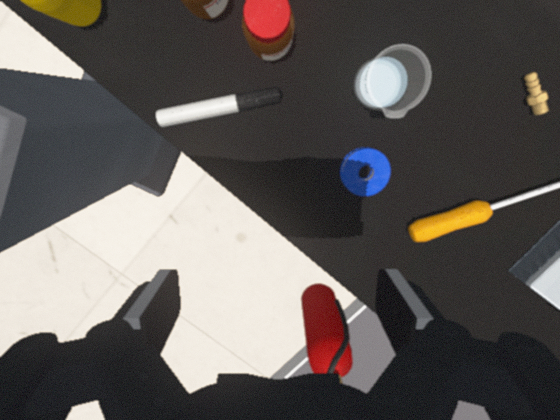

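Call:
play_rows([
  {"fingers": -0.5, "translation": [-17, -18, -1], "roll": -33},
  {"fingers": -0.5, "translation": [-17, -18, -1], "roll": -33},
  {"fingers": -0.5, "translation": [-17, -18, -1], "roll": -33},
  {"fingers": -0.5, "translation": [-17, -18, -1], "roll": -33},
  {"fingers": -0.5, "translation": [-17, -18, -1], "roll": -33},
  {"fingers": -0.5, "translation": [-17, -18, -1], "roll": -33},
  {"fingers": -0.5, "translation": [-17, -18, -1], "roll": -33},
  {"fingers": -0.5, "translation": [-17, -18, -1], "roll": -33},
])

```text
clock: 0.82
eef_pos: [0.3097, -0.2121, 0.2554]
tool_rot: [0.966, -0.259, 0.0, 0.0]
ft_force: [0.5, -0.3, 0.5]
grip_width: 0.0636
```

```bash
python3 - <<'E'
from h import *
c=snap('wrist','w2'); go((.36,-.15,.25,-30)); [print(*r) for r in caps('w2',.092)]
E
```

```text
at [ 0.3093 -0.2133  0.2554] yaw -30.2 t 0.8667 w 0.0639 F [-1.  -0.  -0.4]
[ 1.2  -8.02  0.53] roll -0.2 rows 1.9
[334.4  71.4] 1564 [ 0.3999 -0.1458  0.092 ]
[345.  173.9] 1244 [ 0.3698 -0.225   0.092 ]
[366.7 250.8] 855 [ 0.3545 -0.301   0.092 ]
[224.2 355.4] 811 [ 0.1735 -0.3344  0.092 ]
```

View pics/w2.png

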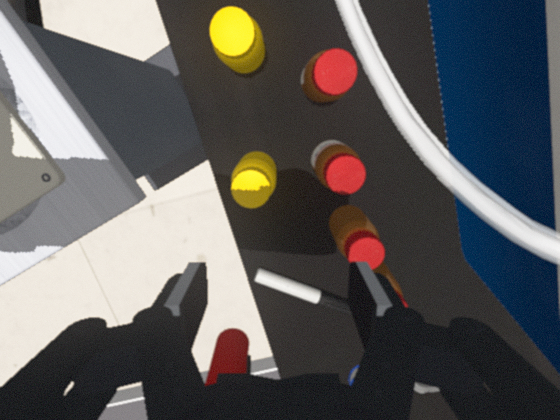

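```bash
python3 - <<'E'
from h import *
im=cv2.imread('pics/w2.png')
for u,v in[(310,205.5),(322,205.5),(335,204.5),(350,202),(362,198)]:
    for z in np.arange(.0,.22,.02):
        P=pix2z('top0',(u,v),z); q=proj('w2',P).round().astype(int)
        if 0<q[1]<418 and 0<q[0]<558: print((u,v),z.round(2),P.round(3),q,im[q[1]-1:q[1]+2,q[0]-1:q[0]+2].mean().astype(int), im[q[1],q[0]-12:q[0]+13:4].mean(1).astype(int))
E
```

```text
(310, 205.5) 0.0 [ 0.447 -0.127  0.   ] [352  39] 169 [ 58  55  53 173 228 240 234]
(310, 205.5) 0.02 [ 0.443 -0.127  0.02 ] [352  37] 186 [ 57  62  74 187 235 241 228]
(310, 205.5) 0.04 [ 0.438 -0.126  0.04 ] [353  34] 220 [ 50  56 165 223 242 237 207]
(310, 205.5) 0.06 [ 0.434 -0.125  0.06 ] [353  31] 233 [ 52  64 179 235 242 231 202]
(310, 205.5) 0.08 [ 0.43  -0.124  0.08 ] [353  28] 237 [ 56 101 202 238 240 217 224]
(310, 205.5) 0.1 [ 0.426 -0.123  0.1  ] [353  24] 241 [ 59 169 224 242 235 207 234]
(310, 205.5) 0.12 [ 0.422 -0.122  0.12 ] [354  19] 238 [143 216 241 239 211 230 138]
(310, 205.5) 0.14 [ 0.418 -0.122  0.14 ] [354  14] 230 [185 231 241 232 200 217  52]
(310, 205.5) 0.16 [ 0.414 -0.121  0.16 ] [354   8] 209 [222 242 240 207 234  77  58]
(322, 205.5) 0.0 [ 0.447 -0.166  0.   ] [369  74] 177 [ 73  56  70 180 228 238 234]
(322, 205.5) 0.02 [ 0.443 -0.165  0.02 ] [370  73] 202 [ 56  51 140 202 237 239 233]
(322, 205.5) 0.04 [ 0.439 -0.163  0.04 ] [371  72] 221 [ 55  49 170 223 240 237 225]
(322, 205.5) 0.06 [ 0.435 -0.162  0.06 ] [372  71] 231 [ 55  97 187 233 238 235 211
[... 2645 characters left out ...]
172] 236 [161 208 230 237 234 228 213]
(362, 198) 0.06 [ 0.461 -0.286  0.06 ] [450 175] 235 [177 216 232 235 228 226 197]
(362, 198) 0.08 [ 0.456 -0.283  0.08 ] [455 179] 232 [191 224 232 232 228 223 192]
(362, 198) 0.1 [ 0.452 -0.28   0.1  ] [461 183] 232 [202 228 231 234 226 209 183]
(362, 198) 0.12 [ 0.447 -0.277  0.12 ] [467 189] 232 [185 225 230 232 230 208 180]
(362, 198) 0.14 [ 0.443 -0.274  0.14 ] [474 194] 232 [204 227 231 233 225 202 170]
(362, 198) 0.16 [ 0.438 -0.271  0.16 ] [483 201] 231 [220 229 231 233 223 215 176]
(362, 198) 0.18 [ 0.434 -0.268  0.18 ] [493 209] 229 [226 230 233 230 222 211 181]
(362, 198) 0.2 [ 0.429 -0.265  0.2  ] [505 219] 231 [220 228 232 232 225 219 208]
```

```bash
python3 - <<'E'
from h import *
go((.370,-.2255,.20,-50),(.370,-.2255,.053,-50))
E
```

```text
at [ 0.3093 -0.2133  0.2554] yaw -30.2 t 0.8667 w 0.0639 F [-1.  -0.  -0.4]
[ 5.85 -2.    5.54] roll 19.8 rows 2.8
[ 5.85 -2.   20.24] roll 19.8 rows 3.5
```

Call:
play_rows([
  {"fingers": -0.5, "translation": [5.9, -2.0, 5.5], "roll": 20},
  {"fingers": -0.5, "translation": [5.9, -2.0, 5.5], "roll": 20},
  {"fingers": -0.5, "translation": [5.9, -2.0, 5.5], "roll": 20},
  {"fingers": -0.5, "translation": [5.9, -2.0, 5.5], "roll": 20},
  {"fingers": -0.5, "translation": [5.9, -2.0, 9], "roll": 20},
  {"fingers": -0.5, "translation": [5.9, -2.0, 12], "roll": 20},
  {"fingers": -0.5, "translation": [5.9, -2.0, 15], "roll": 20},
  {"fingers": -0.5, "translation": [5.9, -2.0, 18], "roll": 20},
  {"fingers": -0.5, "translation": [5.9, -2.0, 20.2], "roll": 20},
  {"fingers": -0.5, "translation": [5.9, -2.0, 20.2], "roll": 20},
  {"fingers": 1, "translation": [5.9, -2.0, 20.2], "roll": 20},
  {"fingers": 1, "translation": [5.9, -2.0, 20.2], "roll": 20},
  {"fingers": 1, "translation": [5.9, -2.0, 20.2], "roll": 20},
  {"fingers": 1, "translation": [5.9, -2.0, 20.2], "roll": 20},
  {"fingers": 1, "translation": [5.9, -2.0, 20.2], "roll": 20},
  {"fingers": 1, "translation": [5.9, -2.0, 20.2], "roll": 20},
])

```text
clock: 2.2
eef_pos: [0.3713, -0.2277, 0.0551]
tool_rot: [0.905, -0.425, 0.002, 0.001]
ft_force: [-1.1, -1.0, 7.3]
grip_width: 0.0414
```

```bash
python3 - <<'E'
from h import *
t=lambda x,y:(x/2.25+100,y/2.25+130); s=lambda x,y:(x/1.9+140,y/1.9+110)
for z in(.28,.30,.32,.34): print(z,pix2z('scene0',s(283,207),z),pix2z('top0',t(308,190),z))
c=np.array([.4757,.3135]); a=np.radians(-30.3); X=np.array([np.cos(a),np.sin(a)]);Y=np.array([-X[1],X[0]])
for hy in(-.11,-.12,-.13,-.14): 
  P=c+.015*X+hy*Y; print(hy,P,[proj('scene0',[*P,z]).round()for z in(.055,.1565)],[proj('top0',[*P,z]).round() for z in(.055,.1565)])
for y in (-.1,0,.05,.1): P=c+.015*X+y*Y; print(y, P, proj('top0',[*P,.0565]).round(1))
go((.371,-.2277,.27,-50),(.245,.085,.27,-30),(.30,.23,.27,-30))
E
python3 -c "
from h import *
crop('top0',100,130,270,260,4.6,'c3')"
```

```text
0.28 [0.35336589 0.04657076 0.28      ] [0.36152003 0.07746458 0.28      ]
0.3 [0.35170097 0.05666577 0.3       ] [0.35780999 0.0752928  0.3       ]
0.32 [0.35003605 0.06676077 0.32      ] [0.35409996 0.07312102 0.32      ]
0.34 [0.34837113 0.07685578 0.34      ] [0.35038993 0.07094923 0.34      ]
-0.11 [0.43315289 0.21095858] [array([244., 305.]), array([241., 294.])] [array([202., 204.]), array([196., 197.])]
-0.12 [0.42810762 0.20232462] [array([246., 302.]), array([244., 291.])] [array([205., 206.]), array([199., 199.])]
-0.13 [0.42306234 0.19369066] [array([249., 300.]), array([247., 288.])] [array([208., 208.]), array([202., 201.])]
-0.14 [0.41801707 0.18505671] [array([252., 297.]), array([250., 285.])] [array([210., 209.]), array([205., 203.])]
-0.1 [0.43819817 0.21959253] [199.7 202.8]
0 [0.48865093 0.30593209] [173.1 186.6]
0.05 [0.51387731 0.34910186] [160.  178.7]
0.1 [0.5391037  0.39227164] [146.9 170.7]
at [ 0.3713 -0.2277  0.0551] yaw -50.3 t 2.2 w 0.0414 F [-1.1 -1.   7.3]
[ 7.000e-02  2.000e-02 -2.149e+01] roll -0.3 rows 5.2
[-32.04 -10.26 -21.62] roll -20.3 rows 8.1
[-39.68 -23.75 -21.65] roll -20.3 rows 3.7
```

View pics/c3.png

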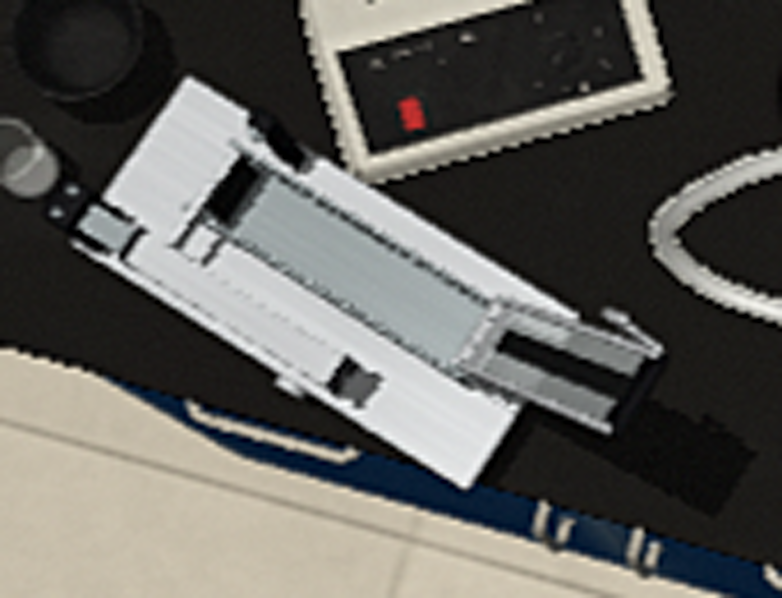

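Call:
play_rows([
  {"fingers": 1, "translation": [0, 0, -4], "roll": 0},
  {"fingers": 1, "translation": [0, 0, -8], "roll": 0},
  {"fingers": 1, "translation": [0, 0, -12], "roll": 0},
  {"fingers": 1, "translation": [0, 0, -16], "roll": 0},
  {"fingers": 1, "translation": [0, 0, -19], "roll": 0},
  {"fingers": 1, "translation": [-32, -10.3, -20], "roll": -20},
  {"fingers": 1, "translation": [-32, -10.3, -20], "roll": -20},
  {"fingers": 1, "translation": [-32, -10.3, -20], "roll": -20},
  {"fingers": 1, "translation": [-32, -10.3, -20], "roll": -20},
  {"fingers": 1, "translation": [-32, -10.3, -20], "roll": -20},
  {"fingers": 1, "translation": [-32, -10.3, -20], "roll": -20},
  {"fingers": 1, "translation": [-32, -10.3, -20], "roll": -20},
  {"fingers": 1, "translation": [-32, -10.3, -20], "roll": -20},
  {"fingers": 1, "translation": [-39.7, -23.8, -21], "roll": -20},
  {"fingers": 1, "translation": [-39.7, -23.8, -21], "roll": -20},
  {"fingers": 1, "translation": [-39.7, -23.8, -21], "roll": -20},
  {"fingers": 1, "translation": [-39.7, -23.8, -21], "roll": -20},
  {"fingers": 1, "translation": [-39.7, -23.8, -21], "roll": -20},
  {"fingers": 1, "translation": [-39.7, -23.8, -21], "roll": -20},
])

```text
clock: 3.78
eef_pos: [0.2994, 0.2322, 0.263]
tool_rot: [0.966, -0.26, -0.0, 0.0]
ft_force: [-0.6, -0.2, -1.9]
grip_width: 0.0412
```

```bash
python3 - <<'E'
from h import *
c=snap('wrist','w3'); go((.34,.21,.27,-30))
K,T=load('w3'); print(T.round(3))
E
```

```text
at [0.299  0.2309 0.2629] yaw -30.2 t 3.8333 w 0.0415 F [-0.3 -0.4 -1.7]
[ 4.6  -0.25 -0.71] roll -0.2 rows 1.1
[[ 0.865 -0.502 -0.002 -0.142]
 [-0.479 -0.827  0.296  0.292]
 [-0.15  -0.255 -0.955  0.5  ]
 [ 0.     0.     0.     1.   ]]
```

View pics/w3.png

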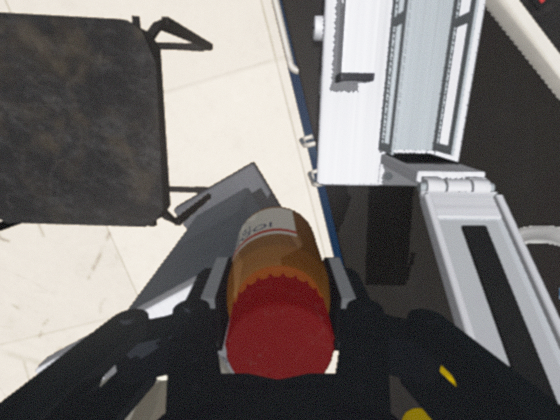

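```bash
python3 - <<'E'
from h import *
a=np.radians(-30.2); X=np.array([np.cos(a),np.sin(a)]);Y=np.array([-X[1],X[0]]);c=np.array([.4757,.3135])
def r(n,uv,z): P=pix2z('w3',uv,z); d=P[:2]-c; print(n,P.round(4),'sh',(d@X).round(4),(d@Y).round(4))
r('deck corner',(320,185),.055); r('deck -x edge up',(322,60),.055); r('deck end right',(395,185),.055)
r('hingeL',(423,187),.158); r('hingeR',(494,187),.158)
r('rail -x inner end',(388,150),.0965);r('rail -x',(402,10),.0965); r('rail +x inner',(450,150),.0965);r('floorL',(390,148),.0565); r('floorR',(436,150),.0565);r('rail+x up',(476,10),.0965)
E
python3 -c "
from h import *
crop('w3',300,0,520,230,2.6,'c4')"
```

```text
deck corner [0.3354 0.2096 0.055 ] sh -0.069 -0.1604
deck -x edge up [0.3922 0.3127 0.055 ] sh -0.0718 -0.0427
deck end right [0.4018 0.1712 0.055 ] sh 0.0077 -0.1602
hingeL [0.3986 0.1989 0.158 ] sh -0.0089 -0.1379
hingeR [0.4422 0.1736 0.158 ] sh 0.0415 -0.1378
rail -x inner end [0.4014 0.2185 0.0965] sh -0.0164 -0.1195
rail -x [0.4557 0.3114 0.0965] sh -0.0162 -0.0119
rail +x inner [0.448  0.1915 0.0965] sh 0.0374 -0.1194
floorL [0.4126 0.2084 0.0565] sh -0.0017 -0.1225
floorR [0.4511 0.1839 0.0565] sh 0.0439 -0.1244
rail+x up [0.5052 0.2826 0.0965] sh 0.0411 -0.0118
```

View pics/c4.png

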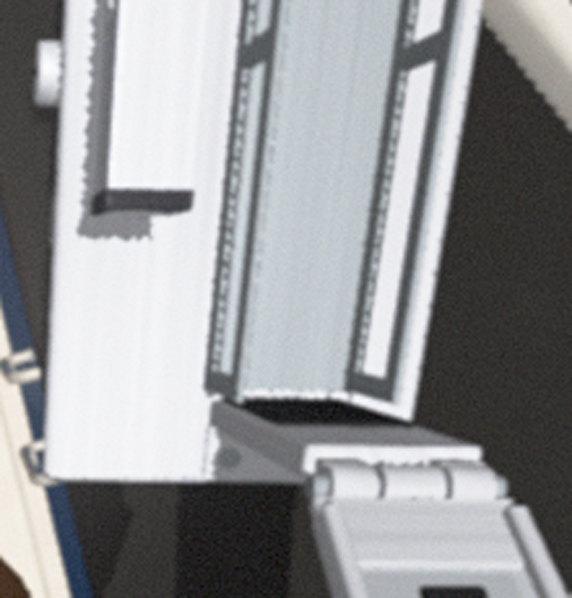

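```bash
cat >> h.py <<'E'
a=np.radians(-30.2); X=np.array([np.cos(a),np.sin(a)]);Y=np.array([-X[1],X[0]]);C=np.array([.4757,.3135])
ST=-.1255; CX=.016
def sl(d,z,dx=0,yaw=-30.2): P=C+(CX+dx)*X+(ST+d)*Y; return (*P,z,yaw)   # d = distance from stop face
E
python3 - <<'E'
from h import *
go(sl(.034,.26),sl(.034,.165),sl(.034,.1125))
E
```

```text
at [0.299  0.2309 0.2629] yaw -30.2 t 3.8333 w 0.0415 F [-0.3 -0.4 -1.7]
[12.72 -6.88  0.27] roll -0.0 rows 3.5
[12.73 -6.9   9.77] roll -0.0 rows 2.3
[12.73 -6.91 15.02] roll -0.0 rows 1.3
```

Call:
play_rows([
  {"fingers": 1, "translation": [12.7, -6.9, 0.3], "roll": 0},
  {"fingers": 1, "translation": [12.7, -6.9, 0.3], "roll": 0},
  {"fingers": 1, "translation": [12.7, -6.9, 0.3], "roll": 0},
  {"fingers": 1, "translation": [12.7, -6.9, 0.3], "roll": 0},
  {"fingers": 1, "translation": [12.7, -6.9, 0.3], "roll": 0},
  {"fingers": 1, "translation": [12.7, -6.9, 4], "roll": 0},
  {"fingers": 1, "translation": [12.7, -6.9, 7], "roll": 0},
  {"fingers": 1, "translation": [12.7, -6.9, 10], "roll": 0},
  {"fingers": 1, "translation": [12.7, -6.9, 11], "roll": 0},
  {"fingers": 1, "translation": [12.7, -6.9, 12], "roll": 0},
  {"fingers": 1, "translation": [12.7, -6.9, 13], "roll": 0},
  {"fingers": 1, "translation": [12.7, -6.9, 13], "roll": 0},
])

```text
clock: 4.83
eef_pos: [0.4436, 0.226, 0.1328]
tool_rot: [0.965, -0.262, -0.0, 0.0]
ft_force: [-0.5, -0.4, -1.7]
grip_width: 0.0414
```

```bash
python3 - <<'E'
from h import *
snap('wrist','w4'); snap('scene','s4'); go(sl(.034,.1125))
a=cv2.imread('pics/w4.png')[0:420]; b=cv2.imread('pics/s4.png')[240:410,150:310]
a=cv2.resize(a,(400,300)); b=cv2.resize(b,(380,404)); cv2.imwrite('pics/m4.png',np.hstack([np.vstack([a,np.zeros((104,400,3),np.uint8)]),b]))
E
```

```text
at [0.4447 0.2267 0.1344] yaw -30.3 t 4.9333 w 0.0415 F [-0.5  0.4 -1.9]
[-0.09  0.09  2.19] roll -0.1 rows 0.5
```

View pics/m4.png

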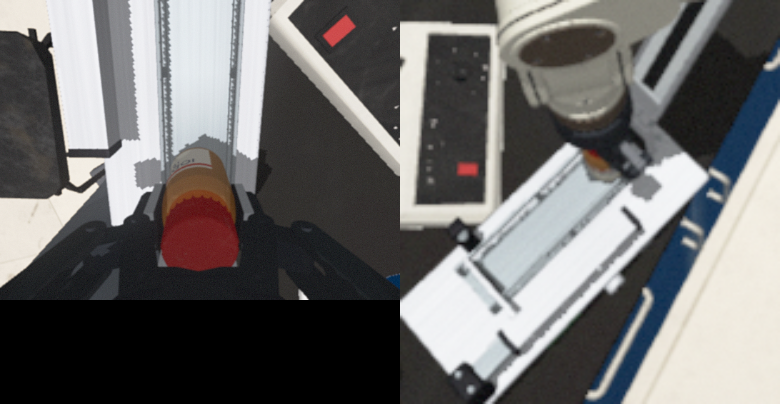

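Call:
play_rows([
  {"fingers": 1, "translation": [0, 0, 0.7], "roll": 0},
  {"fingers": 1, "translation": [0, 0, 1.4], "roll": 0},
  {"fingers": 1, "translation": [0, 0, 2.0], "roll": 0},
  {"fingers": 1, "translation": [0, 0, 2.1], "roll": 0},
  {"fingers": 1, "translation": [0, 0, 2.1], "roll": 0},
])

```text
clock: 5.35
eef_pos: [0.444, 0.2265, 0.1121]
tool_rot: [0.965, -0.261, -0.0, 0.0]
ft_force: [0.5, 0.4, -1.9]
grip_width: 0.0414
```

Call:
play_rows([
  {"fingers": 1, "translation": [0, 0, 0.1], "roll": 0},
  {"fingers": -0.4, "translation": [0, 0, 0.1], "roll": 0},
  {"fingers": -0.4, "translation": [0, 0, 0.1], "roll": 0},
  {"fingers": -0.4, "translation": [0, 0, 0.1], "roll": 0},
  {"fingers": -0.4, "translation": [0, 0, 0.1], "roll": 0},
  {"fingers": -0.4, "translation": [0, 0, 0.1], "roll": 0},
  {"fingers": -0.4, "translation": [0, 0, -2], "roll": 0},
  {"fingers": -0.4, "translation": [0, 0, -5], "roll": 0},
  {"fingers": -0.4, "translation": [0, 0, -9], "roll": 0},
  {"fingers": -0.4, "translation": [0, 0, -13], "roll": 0},
  {"fingers": -0.4, "translation": [-4, 2, -15], "roll": 0},
  {"fingers": -0.4, "translation": [-8, 4, -15], "roll": 0},
  {"fingers": -0.4, "translation": [-12.7, 6.9, -15], "roll": 0},
  {"fingers": -0.4, "translation": [-12.7, 6.9, -15], "roll": 0},
])

```text
clock: 6.52
eef_pos: [0.2965, 0.2303, 0.2628]
tool_rot: [0.965, -0.261, -0.0, -0.0]
ft_force: [-1.2, -0.3, -1.3]
grip_width: 0.0597
```

```bash
python3 - <<'E'
from h import *
[print(*r) for f in('scene','top') if snap(f,f+'5') is not None for r in caps(f+'5',.09)]
print('slot at 34:',sl(.034,.1)[:2])
[print(*r) for f in('scene','top') for r in caps(f+'5',.147)]
go((.245,.085,.27,-60),(.3995,-.146,.25,-90),(.3935,-.146,.079,-90))
E
```

```text
[317.7 131.9] 79 [ 0.3477 -0.3761  0.09  ]
[311.9 148.7] 90 [ 0.3532 -0.3067  0.09  ]
[ 27.8 292.3] 124 [0.9819 0.3173 0.09  ]
[234.9 300.7] 150 [0.4529 0.2137 0.09  ]
[191.5 194.1] 102 [0.4578 0.2397 0.09  ]
[317.6 214.2] 105 [ 0.4016 -0.1469  0.09  ]
[369.7 231. ] 107 [ 0.3529 -0.3036  0.09  ]
[393.6 233.1] 105 [ 0.3475 -0.3752  0.09  ]
[493.5 416.2] 50 [-0.1662 -0.6423  0.09  ]
[507.6 416.1] 54 [-0.1651 -0.6816  0.09  ]
slot at 34: (np.float64(0.44350207171459277), np.float64(0.22637053647515223))
[317.7 131.9] 79 [ 0.3441 -0.3299  0.147 ]
[311.9 148.7] 90 [ 0.3493 -0.2642  0.147 ]
[ 27.8 292.3] 124 [0.9444 0.3265 0.147 ]
[234.9 300.7] 150 [0.4437 0.2285 0.147 ]
[191.5 194.1] 102 [0.4448 0.228  0.147 ]
[317.6 214.2] 105 [ 0.3908 -0.1436  0.147 ]
[369.7 231. ] 107 [ 0.344  -0.2942  0.147 ]
[393.6 233.1] 105 [ 0.3388 -0.363   0.147 ]
[493.5 416.2] 50 [-0.155  -0.6198  0.147 ]
[507.6 416.1] 54 [-0.1539 -0.6576  0.147 ]
at [0.2966 0.2304 0.2628] yaw -30.1 t 6.6167 w 0.0601 F [0.8 0.1 0. ]
[ 2.84 15.17 -0.72] roll 29.9 rows 4.2
[27.8  27.39  1.27] roll 59.9 rows 6.7
[27.29 27.69 18.37] roll 59.9 rows 4.1
```

Call:
play_rows([
  {"fingers": -0.4, "translation": [2.8, 15.2, -0.7], "roll": 30},
  {"fingers": -0.4, "translation": [2.8, 15.2, -0.7], "roll": 30},
  {"fingers": -0.4, "translation": [2.8, 15.2, -0.7], "roll": 30},
  {"fingers": -0.4, "translation": [2.8, 15.2, -0.7], "roll": 30},
  {"fingers": -0.4, "translation": [27.3, 27.7, 1.3], "roll": 60},
  {"fingers": -0.4, "translation": [27.3, 27.7, 1.3], "roll": 60},
  {"fingers": -0.4, "translation": [27.3, 27.7, 1.3], "roll": 60},
  {"fingers": -0.4, "translation": [27.3, 27.7, 1.3], "roll": 60},
  {"fingers": -0.4, "translation": [27.3, 27.7, 1.3], "roll": 60},
  {"fingers": -0.4, "translation": [27.3, 27.7, 1.3], "roll": 60},
  {"fingers": -0.4, "translation": [27.3, 27.7, 1.3], "roll": 60},
  {"fingers": -0.4, "translation": [27.3, 27.7, 1.3], "roll": 60},
  {"fingers": -0.4, "translation": [27.3, 27.7, 5], "roll": 60},
  {"fingers": -0.4, "translation": [27.3, 27.7, 9], "roll": 60},
  {"fingers": -0.4, "translation": [27.3, 27.7, 12], "roll": 60},
  {"fingers": -0.4, "translation": [27.3, 27.7, 12], "roll": 60},
])

```text
clock: 7.95
eef_pos: [0.3911, -0.1445, 0.1368]
tool_rot: [-0.705, 0.709, 0.005, -0.003]
ft_force: [-1.3, 0.2, -0.3]
grip_width: 0.0597
```

```bash
python3 - <<'E'
from h import *
snap('wrist','w6'); go((.3945,-.146,.08,-90))
E
```

```text
at [ 0.393  -0.1451  0.1398] yaw -90.3 t 8.0 w 0.0599 F [ 0.3 -0.6 -0.2]
[ 0.11 -0.2   5.98] roll -0.3 rows 1.4
```

View pics/w6.png

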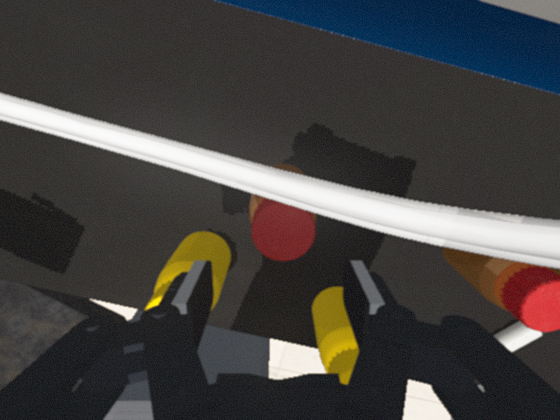

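```bash
python3 - <<'E'
from h import *
for uv in((285,183),(150,142),(430,215)):
  for z in(.02,.04,.06,.08,.1,.12,.14):
    P=pix2z('w6',uv,z); print(uv,z,P.round(3),proj('top0',P).round(1))
E
python3 - <<'E'
import cv2
im=cv2.imread('pics/top0.png').mean(2)
for u in(295,305,310,318,322,335,345): print(u,[(v) for v in range(190,212) if im[v,u]>170])
E
```

```text
(285, 183) 0.02 [ 0.41  -0.149  0.02 ] [316.8 215.7]
(285, 183) 0.04 [ 0.415 -0.148  0.04 ] [317.1 213. ]
(285, 183) 0.06 [ 0.42  -0.148  0.06 ] [317.4 210.3]
(285, 183) 0.08 [ 0.424 -0.148  0.08 ] [317.7 207.5]
(285, 183) 0.1 [ 0.429 -0.147  0.1  ] [318.  204.6]
(285, 183) 0.12 [ 0.434 -0.147  0.12 ] [318.3 201.7]
(285, 183) 0.14 [ 0.439 -0.147  0.14 ] [318.6 198.7]
(150, 142) 0.02 [ 0.441 -0.052  0.02 ] [286.5 205.7]
(150, 142) 0.04 [ 0.443 -0.059  0.04 ] [288.9 203.8]
(150, 142) 0.06 [ 0.445 -0.067  0.06 ] [291.4 201.8]
(150, 142) 0.08 [ 0.447 -0.074  0.08 ] [293.9 199.8]
(150, 142) 0.1 [ 0.45  -0.082  0.1  ] [296.5 197.7]
(150, 142) 0.12 [ 0.452 -0.09   0.12 ] [299.2 195.5]
(150, 142) 0.14 [ 0.454 -0.097  0.14 ] [301.9 193.3]
(430, 215) 0.02 [ 0.384 -0.259  0.02 ] [352.  224.2]
(430, 215) 0.04 [ 0.391 -0.25   0.04 ] [349.7 220.9]
(430, 215) 0.06 [ 0.398 -0.241  0.06 ] [347.5 217.6]
(430, 215) 0.08 [ 0.405 -0.231  0.08 ] [345.1 214.1]
(430, 215) 0.1 [ 0.412 -0.222  0.1  ] [342.8 210.6]
(430, 215) 0.12 [ 0.419 -0.212  0.12 ] [340.3 207. ]
(430, 215) 0.14 [ 0.426 -0.203  0.14 ] [337.8 203.3]
295 [201, 202, 203, 204]
305 [202, 203, 204, 205]
310 [203, 204, 205, 206]
318 [203, 204, 205, 206]
322 [203, 204, 205, 206]
335 [203, 204, 205, 206]
345 [201, 203, 204, 205]
```

Call:
play_rows([
  {"fingers": -0.4, "translation": [0.1, 0, 2], "roll": 0},
  {"fingers": -0.4, "translation": [0.1, 0, 3.5], "roll": 0},
  {"fingers": -0.4, "translation": [0.1, 0, 4.8], "roll": 0},
  {"fingers": -0.4, "translation": [0.1, 0, 5.6], "roll": 0},
  {"fingers": -0.4, "translation": [0.1, 0, 5.6], "roll": 0},
  {"fingers": 1, "translation": [0.1, 0, 5.6], "roll": 0},
  {"fingers": 1, "translation": [0.1, 0, 5.6], "roll": 0},
  {"fingers": 1, "translation": [0.1, 0, 5.6], "roll": 0},
  {"fingers": 1, "translation": [0.1, 0, 5.6], "roll": 0},
  {"fingers": 1, "translation": [0.1, 0, 5.6], "roll": 0},
  {"fingers": 1, "translation": [0.1, 0, 5.6], "roll": 0},
])

```text
clock: 8.92
eef_pos: [0.3969, -0.1474, 0.088]
tool_rot: [-0.705, 0.709, -0.002, 0.001]
ft_force: [-0.1, 1.8, 6.5]
grip_width: 0.0337
```

Call:
play_rows([
  {"fingers": 1, "translation": [0, 1, -0.5], "roll": 0},
  {"fingers": 1, "translation": [0, 2, -1], "roll": 0},
  {"fingers": 1, "translation": [0, 4, -3], "roll": 0},
  {"fingers": 1, "translation": [0, 6, -6], "roll": 0},
  {"fingers": 1, "translation": [0, 6, -10], "roll": 0},
  {"fingers": 1, "translation": [0, 6, -14], "roll": 0},
  {"fingers": 1, "translation": [0, 6, -18], "roll": 0},
  {"fingers": 1, "translation": [0, 6, -18], "roll": 0},
])

```text
clock: 9.58
eef_pos: [0.3377, -0.148, 0.2739]
tool_rot: [-0.705, 0.709, -0.006, 0.002]
ft_force: [1.7, 0.1, -1.7]
grip_width: 0.0339
```

```bash
python3 - <<'E'
from h import *
snap('scene','s7')
go((.245,.085,.27,-50),(.30,.23,.27,-30.2),sl(.09,.27),sl(.09,.155))
[print(*r) for r in caps('s7',.25)]
crop('s7',180,100,420,300,2.5,'c7')
E
```

```text
at [ 0.3368 -0.1475  0.2706] yaw -90.3 t 9.6333 w 0.0341 F [ 0.5 -0.4 -3. ]
[-23.2    9.31  -0.11] roll -40.3 rows 6.0
[-37.73   3.9   -0.12] roll -60.1 rows 3.7
[-4.231e+01 -1.324e+01  1.000e-02] roll -60.1 rows 4.3
[-42.35 -13.14  11.51] roll -60.1 rows 2.8
[452.6 168.5] 1242 [-0.0245 -0.2107  0.25  ]
[ 27.9 292.2] 124 [0.8765 0.3429 0.25  ]
[235.  300.8] 150 [0.4269 0.2551 0.25  ]
```

View pics/c7.png

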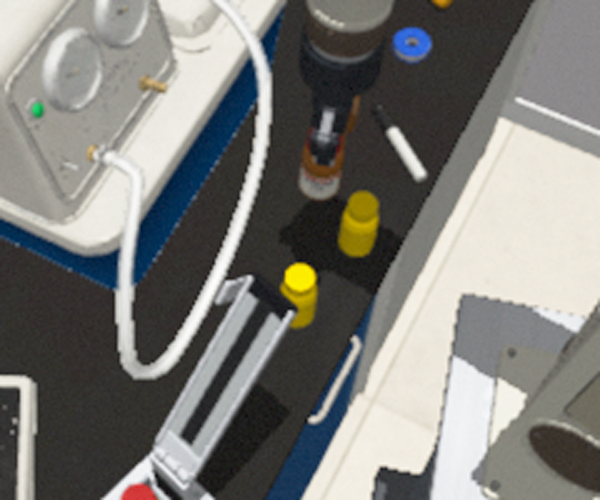

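```bash
python3 - <<'E'
from h import *
go((.245,.085,.27,-50),(.30,.23,.27,-30.2),sl(.082,.27),sl(.082,.16),sl(.082,.147))
E
```

```text
at [ 0.3368 -0.1475  0.2706] yaw -90.3 t 9.6333 w 0.0341 F [ 0.5 -0.4 -3. ]
[-23.2    9.31  -0.11] roll -40.3 rows 6.0
[-37.73   3.9   -0.12] roll -60.1 rows 3.7
[-4.162e+01 -1.284e+01  1.000e-02] roll -60.1 rows 4.1
[-41.66 -12.75  11.01] roll -60.1 rows 2.6
[-41.66 -12.74  12.31] roll -60.1 rows 0.3
```

Call:
play_rows([
  {"fingers": 1, "translation": [-23.2, 9.3, 0], "roll": -40},
  {"fingers": 1, "translation": [-23.2, 9.3, 0], "roll": -40},
  {"fingers": 1, "translation": [-23.2, 9.3, 0], "roll": -40},
  {"fingers": 1, "translation": [-23.2, 9.3, 0], "roll": -40},
  {"fingers": 1, "translation": [-23.2, 9.3, 0], "roll": -40},
  {"fingers": 1, "translation": [-23.2, 9.3, 0], "roll": -40},
  {"fingers": 1, "translation": [-23.2, 9.3, 0], "roll": -40},
  {"fingers": 1, "translation": [-37.7, 3.9, 0], "roll": -60},
  {"fingers": 1, "translation": [-37.7, 3.9, 0], "roll": -60},
  {"fingers": 1, "translation": [-37.7, 3.9, 0], "roll": -60},
  {"fingers": 1, "translation": [-37.7, 3.9, 0], "roll": -60},
  {"fingers": 1, "translation": [-37.7, 3.9, 0], "roll": -60},
  {"fingers": 1, "translation": [-37.7, 3.9, 0], "roll": -60},
])

```text
clock: 10.72
eef_pos: [0.2977, 0.2304, 0.2645]
tool_rot: [0.965, -0.261, -0.001, 0.002]
ft_force: [0.2, -0.0, -1.3]
grip_width: 0.0337
```

```bash
python3 - <<'E'
from h import *
go(sl(.082,.27),sl(.082,.16),sl(.082,.147))
E
```

```text
at [0.2977 0.2304 0.2645] yaw -30.2 t 10.7167 w 0.0337 F [ 0.2 -0.  -1.3]
[ 12.8  -11.79  -0.62] roll -0.0 rows 4.2
[ 12.82 -11.84  10.38] roll -0.0 rows 2.6
[ 12.82 -11.84  11.68] roll -0.0 rows 0.3
```

Call:
play_rows([
  {"fingers": 1, "translation": [12.8, -11.8, 0], "roll": 0},
  {"fingers": 1, "translation": [12.8, -11.8, 0], "roll": 0},
  {"fingers": 1, "translation": [12.8, -11.8, 0], "roll": 0},
  {"fingers": 1, "translation": [12.8, -11.8, 0], "roll": 0},
  {"fingers": 1, "translation": [12.8, -11.8, 0], "roll": 0},
  {"fingers": 1, "translation": [12.8, -11.8, 0], "roll": 0},
  {"fingers": 1, "translation": [12.8, -11.8, 4], "roll": 0},
  {"fingers": 1, "translation": [12.8, -11.8, 7], "roll": 0},
  {"fingers": 1, "translation": [12.8, -11.8, 8.5], "roll": 0},
  {"fingers": 1, "translation": [12.8, -11.8, 9.5], "roll": 0},
  {"fingers": 1, "translation": [12.8, -11.8, 10.5], "roll": 0},
  {"fingers": 1, "translation": [12.8, -11.8, 11.3], "roll": 0},
  {"fingers": 1, "translation": [12.8, -11.8, 11.5], "roll": 0},
  {"fingers": 1, "translation": [12.8, -11.8, 11.5], "roll": 0},
])

```text
clock: 11.88
eef_pos: [0.4685, 0.2677, 0.1516]
tool_rot: [0.965, -0.261, 0.0, -0.0]
ft_force: [-0.7, 0.6, -2.1]
grip_width: 0.0339
```

Call:
play_rows([
  {"fingers": 1, "translation": [0, 0, 0.3], "roll": 0},
  {"fingers": 1, "translation": [0, 0, 0.5], "roll": 0},
  {"fingers": 1, "translation": [0, 0, 0.6], "roll": 0},
  {"fingers": 1, "translation": [0, 0, 0.6], "roll": 0},
])

```text
clock: 12.22
eef_pos: [0.4688, 0.2679, 0.1454]
tool_rot: [0.965, -0.261, 0.0, -0.0]
ft_force: [0.3, 0.4, -0.6]
grip_width: 0.0341
```

Release, lift, back out to B.

Call:
play_rows([
  {"fingers": 1, "translation": [0, 0, 0.1], "roll": 0},
  {"fingers": -0.4, "translation": [0, 0, 0.1], "roll": 0},
  {"fingers": -0.4, "translation": [0, 0, 0.1], "roll": 0},
  {"fingers": -0.4, "translation": [0, 0, 0.1], "roll": 0},
  {"fingers": -0.4, "translation": [0, 0, 0.1], "roll": 0},
  {"fingers": -0.4, "translation": [0, 0, 0.1], "roll": 0},
  {"fingers": -0.4, "translation": [0, 0, -2], "roll": 0},
  {"fingers": -0.4, "translation": [0, 0, -5], "roll": 0},
  {"fingers": -0.4, "translation": [0, 0, -9], "roll": 0},
  {"fingers": -0.4, "translation": [-4, 3.6, -12], "roll": 0},
  {"fingers": -0.4, "translation": [-8, 7, -12], "roll": 0},
  {"fingers": -0.4, "translation": [-12.7, 11.8, -12], "roll": 0},
  {"fingers": -0.4, "translation": [-12.7, 11.8, -12], "roll": 0},
])

```text
clock: 13.3
eef_pos: [0.3104, 0.2328, 0.2654]
tool_rot: [0.965, -0.262, 0.0, -0.001]
ft_force: [0.3, 0.2, 1.1]
grip_width: 0.0593
```

```bash
cat >> h.py <<'E'
def where(tag):
    for f in('scene','top'):
        snap(f,f+tag)
        for r in caps(f+tag,.09):
            P=r[2]
            if .2<P[0]<.6 and P[1]<.0: print(f,'bench',*r)
            elif .2<P[0]<.7 and P[1]<.5:
                Q=pix2z(f+tag,r[0],.147)[:2]-C; print(f,'chan px',r[0],r[1],'x',(Q@X-CX).round(4),'d',(Q@Y-ST).round(4))
E
python3 - <<'E'
from h import *
where('8')
go((.245,.085,.27,-50),(.353,-.305,.23,-50),(.353,-.305,.053,-50))
E
```

```text
scene bench [317.7 131.9] 81 [ 0.3477 -0.3762  0.09  ]
scene bench [311.9 148.7] 90 [ 0.3532 -0.3067  0.09  ]
scene chan px [235.  300.7] 150 x -0.001 d 0.0358
scene chan px [219.3 315.6] 157 x -0.0 d 0.0868
top chan px [177.3 185.2] 98 x 0.0013 d 0.0871
top chan px [191.4 194.1] 105 x 0.0003 d 0.0364
top bench [369.8 231. ] 108 [ 0.3528 -0.3038  0.09  ]
top bench [393.6 233.1] 105 [ 0.3475 -0.3752  0.09  ]
at [0.306  0.2305 0.2647] yaw -30.2 t 13.4 w 0.0596 F [0.1 0.1 0.6]
[ 2.04 15.64 -0.48] roll 19.8 rows 3.8
[30.99 43.92  3.55] roll 19.8 rows 9.8
[31.02 43.86 21.25] roll 19.8 rows 4.2
```

Call:
play_rows([
  {"fingers": -0.4, "translation": [2.0, 15.6, -0.5], "roll": 20},
  {"fingers": -0.4, "translation": [2.0, 15.6, -0.5], "roll": 20},
  {"fingers": -0.4, "translation": [2.0, 15.6, -0.5], "roll": 20},
  {"fingers": -0.4, "translation": [2.0, 15.6, -0.5], "roll": 20},
  {"fingers": -0.4, "translation": [31, 43.9, 3.5], "roll": 20},
  {"fingers": -0.4, "translation": [31, 43.9, 3.5], "roll": 20},
  {"fingers": -0.4, "translation": [31, 43.9, 3.5], "roll": 20},
  {"fingers": -0.4, "translation": [31, 43.9, 3.5], "roll": 20},
  {"fingers": -0.4, "translation": [31, 43.9, 3.5], "roll": 20},
  {"fingers": -0.4, "translation": [31, 43.9, 3.5], "roll": 20},
  {"fingers": -0.4, "translation": [31, 43.9, 3.5], "roll": 20},
  {"fingers": -0.4, "translation": [31, 43.9, 3.5], "roll": 20},
  {"fingers": -0.4, "translation": [31, 43.9, 3.5], "roll": 20},
  {"fingers": -0.4, "translation": [31, 43.9, 3.5], "roll": 20},
  {"fingers": -0.4, "translation": [31, 43.9, 3.5], "roll": 20},
  {"fingers": -0.4, "translation": [31, 43.9, 3.5], "roll": 20},
  {"fingers": -0.4, "translation": [31, 43.9, 7.5], "roll": 20},
  {"fingers": -0.4, "translation": [31, 43.9, 7.5], "roll": 20},
  {"fingers": -0.4, "translation": [31, 43.9, 7.5], "roll": 20},
])

```text
clock: 14.98
eef_pos: [0.3559, -0.3, 0.1886]
tool_rot: [0.905, -0.425, -0.003, -0.001]
ft_force: [0.8, 0.1, 0.8]
grip_width: 0.0598
```

```bash
python3 - <<'E'
from h import *
snap('wrist','w9')
go((.353,-.305,.053,-50)); [print(*r) for r in caps('w9',.092)]
where('9')
E
```

```text
at [ 0.3574 -0.3013  0.1904] yaw -50.2 t 15.0333 w 0.0599 F [ 0.3 -0.9  1. ]
[ 0.02  0.58 13.74] roll -0.2 rows 3.3
[279.7 223.5] 983 [ 0.3529 -0.3026  0.092 ]
[335.3 288.3] 327 [ 0.34   -0.3679  0.092 ]
scene chan px [235.  300.8] 150 x -0.0011 d 0.0359
scene chan px [219.2 315.7] 159 x -0.0 d 0.0871
top chan px [177.3 185.2] 98 x 0.0013 d 0.0871
top chan px [191.4 194.1] 105 x 0.0003 d 0.0364
```

Call:
play_rows([
  {"fingers": -0.4, "translation": [0, 0.5, 4], "roll": 0},
  {"fingers": -0.4, "translation": [0, 0.5, 7], "roll": 0},
  {"fingers": -0.4, "translation": [0, 0.5, 10], "roll": 0},
  {"fingers": -0.4, "translation": [0, 0.5, 12.5], "roll": 0},
  {"fingers": -0.4, "translation": [0, 0.5, 13.6], "roll": 0},
  {"fingers": -0.4, "translation": [0, 0.5, 13.6], "roll": 0},
  {"fingers": 1, "translation": [0, 0.5, 13.6], "roll": 0},
  {"fingers": 1, "translation": [0, 0.5, 13.6], "roll": 0},
  {"fingers": 1, "translation": [0, 0.5, 13.6], "roll": 0},
  {"fingers": 1, "translation": [0, 0.5, 13.6], "roll": 0},
  {"fingers": 1, "translation": [0, 0.5, 13.6], "roll": 0},
  {"fingers": 1, "translation": [0, 0.5, 13.6], "roll": 0},
])

```text
clock: 16.13
eef_pos: [0.3551, -0.3065, 0.0556]
tool_rot: [0.905, -0.425, 0.002, 0.0]
ft_force: [-0.5, 0.5, 6.4]
grip_width: 0.0406
```

```bash
python3 - <<'E'
from h import *
go((.353,-.305,.27,-50),(.245,.085,.27,-50),(.30,.24,.27,-30.2))
E
```

```text
at [ 0.3551 -0.3065  0.0556] yaw -50.3 t 16.1333 w 0.0406 F [-0.5  0.5  6.4]
[ -0.17   0.04 -21.44] roll -0.3 rows 5.1
[-37.08 -16.55 -21.57] roll -0.3 rows 9.7
[-45.49 -30.69 -21.59] roll -20.1 rows 3.9
```

Call:
play_rows([
  {"fingers": 1, "translation": [0, 0, -4], "roll": 0},
  {"fingers": 1, "translation": [0, 0, -8], "roll": 0},
  {"fingers": 1, "translation": [0, 0, -12], "roll": 0},
  {"fingers": 1, "translation": [0, 0, -16], "roll": 0},
  {"fingers": 1, "translation": [-37, -16.5, -21.5], "roll": 0},
  {"fingers": 1, "translation": [-37, -16.5, -21.5], "roll": 0},
  {"fingers": 1, "translation": [-37, -16.5, -21.5], "roll": 0},
  {"fingers": 1, "translation": [-37, -16.5, -21.5], "roll": 0},
  {"fingers": 1, "translation": [-37, -16.5, -21.5], "roll": 0},
  {"fingers": 1, "translation": [-37, -16.5, -21.5], "roll": 0},
  {"fingers": 1, "translation": [-37, -16.5, -21.5], "roll": 0},
  {"fingers": 1, "translation": [-37, -16.5, -21.5], "roll": 0},
  {"fingers": 1, "translation": [-37, -16.5, -21.5], "roll": 0},
  {"fingers": 1, "translation": [-37, -16.5, -21.5], "roll": 0},
  {"fingers": 1, "translation": [-37, -16.5, -21.5], "roll": 0},
  {"fingers": 1, "translation": [-45.5, -30.7, -21.5], "roll": -20},
  {"fingers": 1, "translation": [-45.5, -30.7, -21.5], "roll": -20},
  {"fingers": 1, "translation": [-45.5, -30.7, -21.5], "roll": -20},
  {"fingers": 1, "translation": [-45.5, -30.7, -21.5], "roll": -20},
  {"fingers": 1, "translation": [-45.5, -30.7, -21.5], "roll": -20},
])

```text
clock: 17.8
eef_pos: [0.3023, 0.2463, 0.2681]
tool_rot: [0.966, -0.259, 0.0, -0.002]
ft_force: [0.2, 0.8, -2.1]
grip_width: 0.041
```

```bash
python3 - <<'E'
from h import *
go(sl(.138,.26),sl(.138,.16),sl(.138,.1135),sl(.110,.1135))
E
```

```text
at [0.3023 0.2463 0.2681] yaw -30.0 t 17.8 w 0.041 F [ 0.2  0.8 -2.1]
[ 13.25 -15.74   0.86] roll 0.2 rows 4.9
[ 13.25 -15.71  10.86] roll 0.2 rows 2.4
[ 13.25 -15.69  15.51] roll 0.2 rows 1.1
[ 13.24 -12.89  15.5 ] roll 0.2 rows 0.7
```

Call:
play_rows([
  {"fingers": 1, "translation": [13.2, -15.7, 0.8], "roll": 0},
  {"fingers": 1, "translation": [13.2, -15.7, 0.8], "roll": 0},
  {"fingers": 1, "translation": [13.2, -15.7, 0.8], "roll": 0},
  {"fingers": 1, "translation": [13.2, -15.7, 0.8], "roll": 0},
  {"fingers": 1, "translation": [13.2, -15.7, 0.8], "roll": 0},
  {"fingers": 1, "translation": [13.2, -15.7, 0.8], "roll": 0},
  {"fingers": 1, "translation": [13.2, -15.7, 4], "roll": 0},
  {"fingers": 1, "translation": [13.2, -15.7, 8], "roll": 0},
  {"fingers": 1, "translation": [13.2, -15.7, 11], "roll": 0},
  {"fingers": 1, "translation": [13.2, -15.7, 12], "roll": 0},
  {"fingers": 1, "translation": [13.2, -15.7, 13], "roll": 0},
  {"fingers": 1, "translation": [13.2, -15.7, 14], "roll": 0},
  {"fingers": 1, "translation": [13.2, -15.7, 14.9], "roll": 0},
  {"fingers": 1, "translation": [13.2, -15.7, 15.1], "roll": 0},
  {"fingers": 1, "translation": [13.2, -15.7, 15.1], "roll": 0},
])

```text
clock: 19.05
eef_pos: [0.4929, 0.3096, 0.1182]
tool_rot: [0.965, -0.261, 0.0, -0.0]
ft_force: [-0.5, 0.1, -2.0]
grip_width: 0.041
```

```bash
python3 - <<'E'
from h import *
go(sl(.138,.1135),sl(.110,.1130)); where('10')
E
```

```text
at [0.4929 0.3096 0.1182] yaw -30.3 t 19.05 w 0.041 F [-0.5  0.1 -2. ]
[-0.08 -0.72  0.47] roll -0.1 rows 0.2
[-0.08  2.08  0.52] roll -0.1 rows 0.7
scene bench [317.7 132. ] 81 [ 0.3479 -0.3759  0.09  ]
top bench [393.6 233.1] 105 [ 0.3475 -0.3752  0.09  ]
```

Call:
play_rows([
  {"fingers": 1, "translation": [0, 0, 0.4], "roll": 0},
  {"fingers": 1, "translation": [0, 0, 0.5], "roll": 0},
  {"fingers": 1, "translation": [0, 0.3, 0.5], "roll": 0},
  {"fingers": 1, "translation": [0, 0.6, 0.5], "roll": 0},
  {"fingers": 1, "translation": [0, 0.9, 0.5], "roll": 0},
  {"fingers": 1, "translation": [0, 1.2, 0.5], "roll": 0},
  {"fingers": 1, "translation": [0, 1.5, 0.5], "roll": 0},
  {"fingers": 1, "translation": [0, 1.7, 0.5], "roll": 0},
  {"fingers": 1, "translation": [0, 1.7, 0.5], "roll": 0},
])

```text
clock: 19.9
eef_pos: [0.4838, 0.2944, 0.1129]
tool_rot: [0.965, -0.262, -0.0, 0.0]
ft_force: [0.8, 0.5, -2.0]
grip_width: 0.0409
```

Call:
play_rows([
  {"fingers": 1, "translation": [0, 0.15, 0], "roll": 0},
  {"fingers": 1, "translation": [0, 0.3, 0], "roll": 0},
  {"fingers": 1, "translation": [0, 0.3, 0], "roll": 0},
])

```text
clock: 20.15
eef_pos: [0.4825, 0.2921, 0.1129]
tool_rot: [0.965, -0.261, 0.0, 0.0]
ft_force: [0.7, -0.0, -1.9]
grip_width: 0.041
```

Call:
play_rows([
  {"fingers": 1, "translation": [0, 0.15, 0], "roll": 0},
  {"fingers": 1, "translation": [0, 0.3, 0], "roll": 0},
  {"fingers": 1, "translation": [0, 0.3, 0], "roll": 0},
])

```text
clock: 20.4
eef_pos: [0.4811, 0.2897, 0.1129]
tool_rot: [0.965, -0.261, 0.0, -0.0]
ft_force: [0.2, 0.8, -1.3]
grip_width: 0.041
```

```bash
python3 - <<'E'
from h import *
o=bot.get_obs(); print((o['eef_pos'][:2]-C)@Y-ST, o['ft_force']); where('11')
E
```

```text
0.10768199083273361 [ 0.18148023  0.77677783 -1.31187305]
scene bench [317.6 132.2] 83 [ 0.3481 -0.3752  0.09  ]
top bench [393.6 233.1] 105 [ 0.3475 -0.3752  0.09  ]
```

Call:
play_rows([
  {"fingers": 1, "translation": [0, 0.15, 0], "roll": 0},
  {"fingers": 1, "translation": [0, 0.3, 0], "roll": 0},
  {"fingers": 1, "translation": [0, 0.3, 0], "roll": 0},
])

```text
clock: 20.75
eef_pos: [0.4812, 0.289, 0.1137]
tool_rot: [0.965, -0.261, 0.001, -0.003]
ft_force: [3.3, 5.6, -3.2]
grip_width: 0.0403
```

Call:
play_rows([
  {"fingers": 1, "translation": [0, 0.15, 0], "roll": 0},
  {"fingers": 1, "translation": [0, 0.2, 0], "roll": 0},
  {"fingers": 1, "translation": [0, 0.2, 0], "roll": 0},
])

```text
clock: 21.0
eef_pos: [0.4813, 0.2887, 0.1142]
tool_rot: [0.965, -0.261, 0.002, -0.004]
ft_force: [5.8, 7.9, -4.3]
grip_width: 0.0407
```

Call:
play_rows([
  {"fingers": 1, "translation": [0, -0.35, 0], "roll": 0},
  {"fingers": -0.4, "translation": [0, -0.35, 0], "roll": 0},
  {"fingers": -0.4, "translation": [0, -0.35, 0], "roll": 0},
  {"fingers": -0.4, "translation": [0, -0.35, 0], "roll": 0},
  {"fingers": -0.4, "translation": [0, -0.35, 0], "roll": 0},
  {"fingers": -0.4, "translation": [0, -0.35, 0], "roll": 0},
  {"fingers": -0.4, "translation": [0, -0.35, -2], "roll": 0},
  {"fingers": -0.4, "translation": [0, -0.35, -5], "roll": 0},
  {"fingers": -0.4, "translation": [0, -0.35, -9], "roll": 0},
  {"fingers": -0.4, "translation": [0, -0.35, -13], "roll": 0},
  {"fingers": -0.4, "translation": [-4, 0.5, -15], "roll": 0},
  {"fingers": -0.4, "translation": [-8, 1, -15], "roll": 0},
  {"fingers": -0.4, "translation": [-12, 2, -15], "roll": 0},
  {"fingers": -0.4, "translation": [-16, 6, -15], "roll": 0},
  {"fingers": -0.4, "translation": [-16, 10, -15], "roll": 0},
  {"fingers": -0.4, "translation": [-16, 10, -15], "roll": 0},
])

```text
clock: 22.33
eef_pos: [0.2847, 0.2761, 0.262]
tool_rot: [0.966, -0.26, -0.001, 0.003]
ft_force: [0.6, -0.8, -0.3]
grip_width: 0.0598
```

```bash
python3 - <<'E'
from h import *
where('12')
go((.245,.085,.27,-50),(.3475,-.3755,.19,-50),(.3475,-.3755,.053,-50))
E
```

```text
scene bench [317.7 131.7] 81 [ 0.3479 -0.3771  0.09  ]
scene chan px [239.9 296.9] 149 x -0.0028 d 0.021
scene chan px [227.1 309.8] 153 x -0.0033 d 0.0643
scene chan px [213.2 322.7] 161 x -0.0019 d 0.1082
top chan px [170.8 182.2] 100 x -0.0011 d 0.1087
top chan px [182.6 190. ] 107 x -0.0028 d 0.0656
top chan px [195.1 197.3] 104 x -0.0022 d 0.0218
top bench [393.6 233.1] 105 [ 0.3475 -0.3752  0.09  ]
at [0.2882 0.2783 0.2633] yaw -30.3 t 22.4333 w 0.0604 F [-0.2  0.4  0.2]
[ 6.02 18.87 -0.67] roll 19.7 rows 4.8
[38.08 53.47  7.33] roll 19.7 rows 11.5
[38.08 53.47 21.03] roll 19.7 rows 3.3
```

Call:
play_rows([
  {"fingers": -0.4, "translation": [6, 18.9, -0.6], "roll": 19.7},
  {"fingers": -0.4, "translation": [6, 18.9, -0.6], "roll": 19.7},
  {"fingers": -0.4, "translation": [6, 18.9, -0.6], "roll": 19.7},
  {"fingers": -0.4, "translation": [6, 18.9, -0.6], "roll": 19.7},
  {"fingers": -0.4, "translation": [6, 18.9, -0.6], "roll": 19.7},
  {"fingers": -0.4, "translation": [38.1, 53.5, 7.3], "roll": 19.7},
  {"fingers": -0.4, "translation": [38.1, 53.5, 7.3], "roll": 19.7},
  {"fingers": -0.4, "translation": [38.1, 53.5, 7.3], "roll": 19.7},
  {"fingers": -0.4, "translation": [38.1, 53.5, 7.3], "roll": 19.7},
  {"fingers": -0.4, "translation": [38.1, 53.5, 7.3], "roll": 19.7},
  {"fingers": -0.4, "translation": [38.1, 53.5, 7.3], "roll": 19.7},
  {"fingers": -0.4, "translation": [38.1, 53.5, 7.3], "roll": 19.7},
  {"fingers": -0.4, "translation": [38.1, 53.5, 7.3], "roll": 19.7},
  {"fingers": -0.4, "translation": [38.1, 53.5, 7.3], "roll": 19.7},
  {"fingers": -0.4, "translation": [38.1, 53.5, 7.3], "roll": 19.7},
  {"fingers": -0.4, "translation": [38.1, 53.5, 7.3], "roll": 19.7},
  {"fingers": -0.4, "translation": [38.1, 53.5, 7.3], "roll": 19.7},
  {"fingers": -0.4, "translation": [38.1, 53.5, 7.3], "roll": 19.7},
  {"fingers": -0.4, "translation": [38.1, 53.5, 7.3], "roll": 19.7},
])

```text
clock: 24.02
eef_pos: [0.3489, -0.3762, 0.1886]
tool_rot: [0.906, -0.424, -0.001, -0.0]
ft_force: [0.0, 0.0, -0.4]
grip_width: 0.0599
```

```bash
python3 - <<'E'
from h import *
snap('wrist','w13'); [print(*r) for r in caps('w13',.092)]
where('13')
go((.3475,-.3755,.053,-50))
E
```

```text
[273.9 217.6] 933 [ 0.347  -0.3731  0.092 ]
scene chan px [239.9 297. ] 150 x -0.003 d 0.0211
scene chan px [227.  309.8] 153 x -0.0031 d 0.0645
scene chan px [213.2 322.8] 163 x -0.0021 d 0.1084
top chan px [170.8 182.2] 99 x -0.0011 d 0.1087
top chan px [182.6 190. ] 106 x -0.0028 d 0.0656
top chan px [195.  197.3] 103 x -0.0023 d 0.0221
at [ 0.3488 -0.3739  0.1898] yaw -50.0 t 24.1667 w 0.0597 F [ 0.2 -0.6 -0.7]
[ 0.04  0.2  13.68] roll 0.0 rows 3.3
```

Call:
play_rows([
  {"fingers": -0.4, "translation": [0, 0.1, 4], "roll": 0},
  {"fingers": -0.4, "translation": [0, 0.1, 7], "roll": 0},
  {"fingers": -0.4, "translation": [0, 0.1, 10], "roll": 0},
  {"fingers": -0.4, "translation": [0, 0.1, 12.5], "roll": 0},
  {"fingers": -0.4, "translation": [0, 0.1, 13.6], "roll": 0},
  {"fingers": -0.4, "translation": [0, 0.1, 13.6], "roll": 0},
  {"fingers": 1, "translation": [0, 0.1, 13.6], "roll": 0},
  {"fingers": 1, "translation": [0, 0.1, 13.6], "roll": 0},
  {"fingers": 1, "translation": [0, 0.1, 13.6], "roll": 0},
  {"fingers": 1, "translation": [0, 0.1, 13.6], "roll": 0},
  {"fingers": 1, "translation": [0, 0.1, 13.6], "roll": 0},
  {"fingers": 1, "translation": [0, 0.1, 13.6], "roll": 0},
])

```text
clock: 25.17
eef_pos: [0.3489, -0.3756, 0.0551]
tool_rot: [0.906, -0.423, 0.001, 0.0]
ft_force: [-0.2, 0.7, 5.6]
grip_width: 0.0413
```

```bash
python3 - <<'E'
from h import *
go((.3475,-.3755,.25,-50),(.245,.085,.27,-50),(.30,.25,.27,-30.2))
E
```

```text
at [ 0.3489 -0.3756  0.0551] yaw -50.0 t 25.1667 w 0.0413 F [-0.2  0.7  5.6]
[ -0.05   0.09 -19.49] roll -0.0 rows 4.7
[-41.91 -21.66 -21.59] roll -0.0 rows 11.3
[-51.02 -36.47 -21.6 ] roll -19.8 rows 4.2
```

Call:
play_rows([
  {"fingers": 1, "translation": [0, 0, -4], "roll": 0},
  {"fingers": 1, "translation": [0, 0, -8], "roll": 0},
  {"fingers": 1, "translation": [0, 0, -12], "roll": 0},
  {"fingers": 1, "translation": [0, 0, -16], "roll": 0},
  {"fingers": 1, "translation": [-41.9, -21.7, -21.5], "roll": 0},
  {"fingers": 1, "translation": [-41.9, -21.7, -21.5], "roll": 0},
  {"fingers": 1, "translation": [-41.9, -21.7, -21.5], "roll": 0},
  {"fingers": 1, "translation": [-41.9, -21.7, -21.5], "roll": 0},
  {"fingers": 1, "translation": [-41.9, -21.7, -21.5], "roll": 0},
  {"fingers": 1, "translation": [-41.9, -21.7, -21.5], "roll": 0},
  {"fingers": 1, "translation": [-41.9, -21.7, -21.5], "roll": 0},
  {"fingers": 1, "translation": [-41.9, -21.7, -21.5], "roll": 0},
  {"fingers": 1, "translation": [-41.9, -21.7, -21.5], "roll": 0},
  {"fingers": 1, "translation": [-41.9, -21.7, -21.5], "roll": 0},
  {"fingers": 1, "translation": [-41.9, -21.7, -21.5], "roll": 0},
  {"fingers": 1, "translation": [-41.9, -21.7, -21.5], "roll": 0},
  {"fingers": 1, "translation": [-41.9, -21.7, -21.5], "roll": 0},
  {"fingers": 1, "translation": [-41.9, -21.7, -21.5], "roll": 0},
])

```text
clock: 26.67
eef_pos: [0.2446, 0.0861, 0.2688]
tool_rot: [0.907, -0.421, 0.0, 0.0]
ft_force: [0.2, 0.0, -2.1]
grip_width: 0.0415
```

```bash
python3 - <<'E'
from h import *
snap('top','t14'); crop('t14',105,130,265,250,5,'c14')
go((.30,.25,.27,-30.2),sl(.158,.26),sl(.158,.165),sl(.158,.1135))
E
```

```text
at [0.2448 0.0854 0.2686] yaw -49.9 t 26.7167 w 0.0418 F [-0.3 -0.  -1.6]
[ -9.04 -14.82  -0.15] roll -19.7 rows 4.2
[ -2.18 -35.96   0.84] roll -19.7 rows 5.3
[ -2.18 -35.96  10.34] roll -19.7 rows 2.3
[ -2.18 -35.96  15.49] roll -19.7 rows 1.2
```

View pics/c14.png

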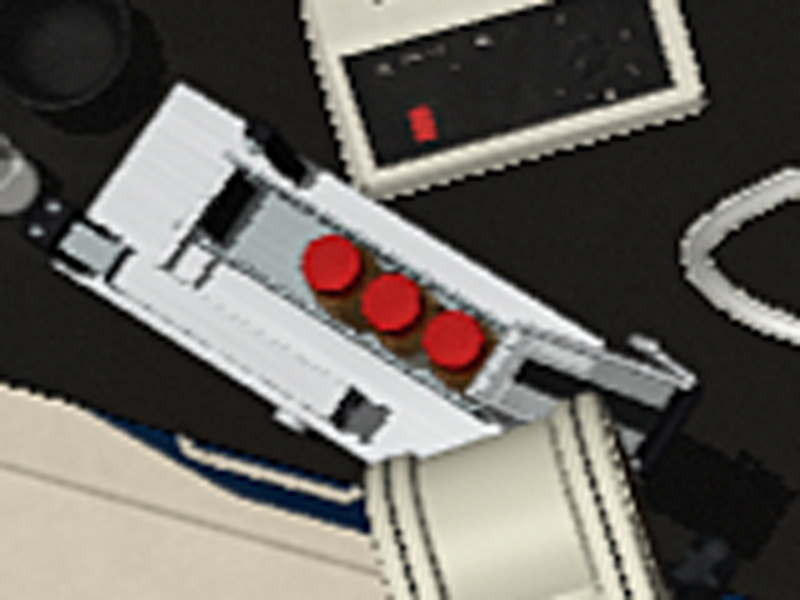

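Call:
play_rows([
  {"fingers": 1, "translation": [-9, -14.8, 0], "roll": -19.7},
  {"fingers": 1, "translation": [-9, -14.8, 0], "roll": -19.7},
  {"fingers": 1, "translation": [-9, -14.8, 0], "roll": -19.7},
  {"fingers": 1, "translation": [-9, -14.8, 0], "roll": -19.7},
  {"fingers": 1, "translation": [-9, -14.8, 0], "roll": -19.7},
  {"fingers": 1, "translation": [-2.2, -36, 0.8], "roll": -19.7},
  {"fingers": 1, "translation": [-2.2, -36, 0.8], "roll": -19.7},
  {"fingers": 1, "translation": [-2.2, -36, 0.8], "roll": -19.7},
  {"fingers": 1, "translation": [-2.2, -36, 0.8], "roll": -19.7},
  {"fingers": 1, "translation": [-2.2, -36, 0.8], "roll": -19.7},
  {"fingers": 1, "translation": [-2.2, -36, 0.8], "roll": -19.7},
  {"fingers": 1, "translation": [-2.2, -36, 0.8], "roll": -19.7},
  {"fingers": 1, "translation": [-2.2, -36, 0.8], "roll": -19.7},
  {"fingers": 1, "translation": [-2.2, -36, 4], "roll": -19.7},
  {"fingers": 1, "translation": [-2.2, -36, 8], "roll": -19.7},
  {"fingers": 1, "translation": [-2.2, -36, 8], "roll": -19.7},
])

```text
clock: 28.05
eef_pos: [0.5006, 0.3282, 0.1801]
tool_rot: [0.965, -0.262, -0.006, 0.007]
ft_force: [-2.7, -2.2, -6.0]
grip_width: 0.0416
```

```bash
python3 - <<'E'
from h import *
snap('wrist','w15'); go(sl(.158,.1135))
E
```

```text
at [0.5024 0.3296 0.1841] yaw -30.4 t 28.1 w 0.0416 F [-0.6 -0.5 -1.9]
[ 0.15 -0.6   7.05] roll -0.2 rows 1.7
```

View pics/w15.png

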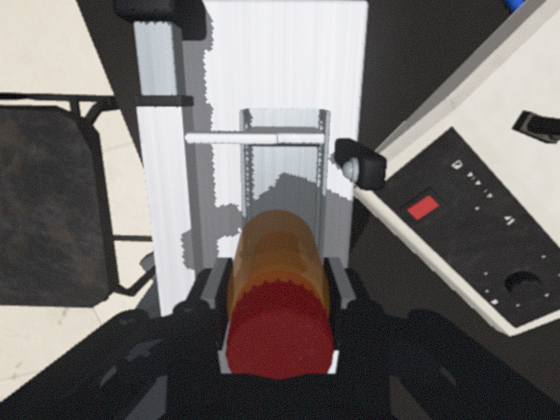

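```bash
python3 - <<'E'
from h import *
def r(n,uv,z): d=pix2z('w15',uv,z)[:2]-C; print(n,'x',(d@X).round(4),'d',(d@Y-ST).round(4))
r('plate -y edge',(290,144),.1135); r('plate +y edge',(290,133),.1135); r('plate right end',(325,138),.1135); r('arm left',(187,138),.1135)
for z in(.08,.1,.12): r('sleeve L %.2f'%z,(143,130),z); r('sleeve R %.2f'%z,(186,130),z); r('sleeve end %.2f'%z,(160,97),z)
r('deck L',(205,100),.055);r('deck end',(300,0),.055);r('deckR',(365,60),.055)
r('post',(362,165),.1)
E
```

```text
plate -y edge x 0.0201 d 0.205
plate +y edge x 0.0201 d 0.2111
plate right end x 0.0399 d 0.2083
arm left x -0.0383 d 0.2085
sleeve L 0.08 x -0.0763 d 0.2103
sleeve R 0.08 x -0.0477 d 0.2102
sleeve end 0.08 x -0.0626 d 0.2309
sleeve L 0.10 x -0.0682 d 0.2119
sleeve R 0.10 x -0.0422 d 0.2118
sleeve end 0.10 x -0.0558 d 0.2307
sleeve L 0.12 x -0.0602 d 0.2136
sleeve R 0.12 x -0.0367 d 0.2135
sleeve end 0.12 x -0.0489 d 0.2306
deck L x -0.0392 d 0.229
deck end x 0.0275 d 0.2909
deckR x 0.0727 d 0.2547
post x 0.0652 d 0.1904
```

Call:
play_rows([
  {"fingers": 1, "translation": [0.1, -0.6, 2], "roll": 0},
  {"fingers": 1, "translation": [0.1, -0.6, 4], "roll": 0},
  {"fingers": 1, "translation": [0.1, -0.6, 5], "roll": 0},
  {"fingers": 1, "translation": [0.1, -0.6, 6], "roll": 0},
  {"fingers": 1, "translation": [0.1, -0.6, 6.6], "roll": 0},
  {"fingers": 1, "translation": [0.1, -0.6, 6.8], "roll": 0},
  {"fingers": 1, "translation": [0.1, -0.6, 6.8], "roll": 0},
])

```text
clock: 28.68
eef_pos: [0.5108, 0.3384, 0.1213]
tool_rot: [0.965, -0.262, 0.0, -0.0]
ft_force: [-1.2, 0.1, -2.3]
grip_width: 0.0416
```

Call:
play_rows([
  {"fingers": 1, "translation": [0, 0, 0.4], "roll": 0},
  {"fingers": 1, "translation": [0, 0, 0.75], "roll": 0},
  {"fingers": 1, "translation": [0, 0.2, 0.8], "roll": 0},
  {"fingers": 1, "translation": [0, 0.4, 0.8], "roll": 0},
  {"fingers": 1, "translation": [0, 0.6, 0.8], "roll": 0},
  {"fingers": 1, "translation": [0, 0.6, 0.8], "roll": 0},
])

```text
clock: 29.18
eef_pos: [0.5074, 0.3328, 0.1129]
tool_rot: [0.965, -0.262, -0.0, 0.0]
ft_force: [-0.1, -0.6, -2.0]
grip_width: 0.0414
```

Call:
play_rows([
  {"fingers": 1, "translation": [0, 0.2, 0], "roll": 0},
  {"fingers": 1, "translation": [0, 0.3, 0], "roll": 0},
  {"fingers": 1, "translation": [0, 0.3, 0], "roll": 0},
])

```text
clock: 29.43
eef_pos: [0.506, 0.3304, 0.1129]
tool_rot: [0.965, -0.262, 0.0, 0.0]
ft_force: [0.1, -0.4, -1.6]
grip_width: 0.0418
```

Call:
play_rows([
  {"fingers": 1, "translation": [0, 0.2, 0], "roll": 0},
  {"fingers": 1, "translation": [0, 0.4, 0], "roll": 0},
  {"fingers": 1, "translation": [0, 0.5, 0], "roll": 0},
  {"fingers": 1, "translation": [0, 0.5, 0], "roll": 0},
])

```text
clock: 29.77
eef_pos: [0.5046, 0.3275, 0.1135]
tool_rot: [0.965, -0.261, 0.001, -0.002]
ft_force: [3.7, 4.2, -3.2]
grip_width: 0.0416
```

Call:
play_rows([
  {"fingers": 1, "translation": [0, 0.2, 0], "roll": 0},
  {"fingers": 1, "translation": [0, 0.3, 0], "roll": 0},
  {"fingers": 1, "translation": [0, 0.3, 0], "roll": 0},
])

```text
clock: 30.02
eef_pos: [0.5041, 0.3268, 0.1141]
tool_rot: [0.965, -0.261, 0.001, -0.004]
ft_force: [4.8, 8.7, -4.9]
grip_width: 0.0414
```

Call:
play_rows([
  {"fingers": 1, "translation": [0, -0.5, 0], "roll": 0},
  {"fingers": -0.4, "translation": [0, -0.5, 0], "roll": 0},
  {"fingers": -0.4, "translation": [0, -0.5, 0], "roll": 0},
  {"fingers": -0.4, "translation": [0, -0.5, 0], "roll": 0},
  {"fingers": -0.4, "translation": [0, -0.5, 0], "roll": 0},
  {"fingers": -0.4, "translation": [0, -0.5, 0], "roll": 0},
  {"fingers": -0.4, "translation": [0, -0.5, -2], "roll": 0},
  {"fingers": -0.4, "translation": [0, -0.5, -5], "roll": 0},
  {"fingers": -0.4, "translation": [0, -0.5, -9], "roll": 0},
  {"fingers": 1, "translation": [0, -0.5, -10], "roll": 0},
  {"fingers": 1, "translation": [0, -4, -10], "roll": 0},
  {"fingers": 1, "translation": [0, -8.5, -10], "roll": 0},
  {"fingers": 1, "translation": [0, -8.5, -10], "roll": 0},
  {"fingers": 1, "translation": [0, -8.5, -10], "roll": 0},
  {"fingers": 1, "translation": [0, -8.5, -10], "roll": 0},
])

```text
clock: 31.27
eef_pos: [0.5446, 0.3968, 0.2117]
tool_rot: [0.965, -0.261, -0.001, 0.001]
ft_force: [-0.4, 0.3, 0.7]
grip_width: 0.0002
```

```bash
python3 - <<'E'
from h import *
where('16'); go(sl(.237,.20),sl(.237,.114),sl(.224,.114),sl(.205,.114))
E
```

```text
at [0.5445 0.3961 0.2132] yaw -30.3 t 31.3667 w -0.0 F [ 0.6 -1.3  0.6]
[-0.2  -0.55  1.32] roll -0.1 rows 0.3
[-0.2  -0.55  9.92] roll -0.1 rows 2.1
[-0.2   0.75  9.92] roll -0.1 rows 0.3
[-0.19  2.65  9.92] roll -0.1 rows 0.5
```

Call:
play_rows([
  {"fingers": 1, "translation": [-0.2, -0.7, 3], "roll": 0},
  {"fingers": 1, "translation": [-0.2, -0.7, 6], "roll": 0},
  {"fingers": 1, "translation": [-0.2, -0.7, 8], "roll": 0},
  {"fingers": 1, "translation": [-0.2, -0.7, 9.5], "roll": 0},
  {"fingers": 1, "translation": [-0.2, -0.7, 9.8], "roll": 0},
  {"fingers": 1, "translation": [-0.2, 0, 9.8], "roll": 0},
  {"fingers": 1, "translation": [-0.2, 0.5, 9.8], "roll": 0},
  {"fingers": 1, "translation": [-0.2, 0.8, 9.8], "roll": 0},
  {"fingers": 1, "translation": [-0.2, 0.8, 9.8], "roll": 0},
])

```text
clock: 32.12
eef_pos: [0.5397, 0.3907, 0.1171]
tool_rot: [0.965, -0.262, 0.001, -0.001]
ft_force: [1.0, 0.1, 0.7]
grip_width: 0.0003
```

Call:
play_rows([
  {"fingers": 1, "translation": [0, 0, 0.3], "roll": 0},
  {"fingers": 1, "translation": [0, 0.3, 0.3], "roll": 0},
  {"fingers": 1, "translation": [0, 0.6, 0.3], "roll": 0},
  {"fingers": 1, "translation": [0, 0.9, 0.3], "roll": 0},
  {"fingers": 1, "translation": [0, 1.2, 0.3], "roll": 0},
  {"fingers": 1, "translation": [0, 1.4, 0.3], "roll": 0},
  {"fingers": 1, "translation": [0, 1.4, 0.3], "roll": 0},
])

```text
clock: 32.7
eef_pos: [0.5319, 0.3787, 0.1121]
tool_rot: [0.965, -0.261, 0.0, 0.0]
ft_force: [-0.0, 1.2, 1.9]
grip_width: 0.0001
```

Call:
play_rows([
  {"fingers": 1, "translation": [0, 0.2, 0], "roll": 0},
  {"fingers": 1, "translation": [0, 0.4, 0], "roll": 0},
  {"fingers": 1, "translation": [0, 0.4, 0], "roll": 0},
])

```text
clock: 32.95
eef_pos: [0.5294, 0.3745, 0.1116]
tool_rot: [0.965, -0.262, -0.0, 0.001]
ft_force: [-0.3, 0.1, -0.2]
grip_width: -0.0002
```

Call:
play_rows([
  {"fingers": 1, "translation": [0, 0.2, 0], "roll": 0},
  {"fingers": 1, "translation": [0, 0.3, 0], "roll": 0},
  {"fingers": 1, "translation": [0, 0.3, 0], "roll": 0},
])

```text
clock: 33.2
eef_pos: [0.5281, 0.3722, 0.1113]
tool_rot: [0.965, -0.262, -0.0, 0.001]
ft_force: [0.3, -0.0, -0.9]
grip_width: 0.0001
```

```bash
python3 - <<'E'
from h import *
o=bot.get_obs(); print((o['eef_pos'][:2]-C)@Y-ST,(o['eef_pos'][:2]-C)@X, o['ft_force'])
snap('wrist','w17'); snap('scene','s17')
a=cv2.imread('pics/w17.png')[:300]; b=cv2.imread('pics/s17.png')[260:410,140:280]
a=cv2.resize(a,(430,230)); b=cv2.resize(b,(370,396)); cv2.imwrite('pics/m17.png',np.hstack([np.vstack([a,np.zeros((166,430,3),np.uint8)]),b]))
E
```

```text
0.20256140910903891 0.01573363757856373 [ 0.28190161 -0.04627729 -0.91137101]
```

View pics/m17.png

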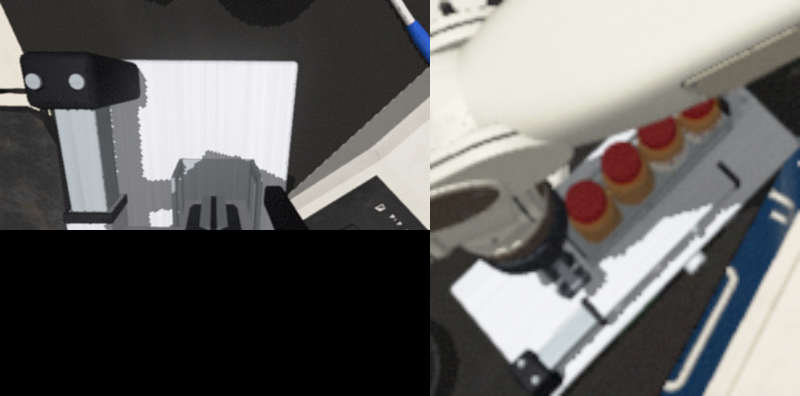

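```bash
python3 - <<'E'
from h import *
for f,u in(('w15',160),('w17',115)):
    im=cv2.imread('pics/'+f+'.png').mean(2); col=im[:,u-2:u+3].mean(1)
    print(f,[(v,int(col[v])) for v in range(80 if f=='w15' else 250,110 if f=='w15' else 300,2)])
    v0=[v for v in range(85 if f=='w15' else 240,310) if col[v]<95]
    if v0: d=pix2z(f,(u,v0[0]),.12)[:2]-C; print(v0[0],v0[-1],(d@Y-ST).round(4)); d=pix2z(f,(u,v0[-1]),.12)[:2]-C; print((d@Y-ST).round(4))
E
```

```text
w15 [(80, 201), (82, 201), (84, 200), (86, 201), (88, 201), (90, 200), (92, 201), (94, 183), (96, 69), (98, 66), (100, 65), (102, 63), (104, 59), (106, 146), (108, 239)]
96 105 0.2311
0.2265
w17 [(250, 189), (252, 190), (254, 192), (256, 190), (258, 191), (260, 191), (262, 191), (264, 191), (266, 190), (268, 189), (270, 192), (272, 191), (274, 189), (276, 120), (278, 39), (280, 49), (282, 46), (284, 49), (286, 46), (288, 48), (290, 53), (292, 194), (294, 230), (296, 229), (298, 229)]
277 290 0.214
0.2081
```

Call:
play_rows([
  {"fingers": 1, "translation": [0, 0.1, 0], "roll": 0},
  {"fingers": 1, "translation": [0, 0.2, 0], "roll": 0},
  {"fingers": 1, "translation": [0, 0.2, 0], "roll": 0},
])

```text
clock: 33.55
eef_pos: [0.5276, 0.3713, 0.1116]
tool_rot: [0.965, -0.261, -0.0, -0.0]
ft_force: [0.9, 0.2, 0.1]
grip_width: -0.0002
```

Call:
play_rows([
  {"fingers": 1, "translation": [0, 0.1, 0], "roll": 0},
  {"fingers": 1, "translation": [0, 0.2, 0], "roll": 0},
  {"fingers": 1, "translation": [0, 0.2, 0], "roll": 0},
])

```text
clock: 33.8
eef_pos: [0.5268, 0.37, 0.1118]
tool_rot: [0.965, -0.261, 0.0, -0.001]
ft_force: [2.9, 3.4, -3.0]
grip_width: -0.0
```

Call:
play_rows([
  {"fingers": 1, "translation": [0, 0.1, 0], "roll": 0},
  {"fingers": 1, "translation": [0, 0.2, 0], "roll": 0},
  {"fingers": 1, "translation": [0, 0.2, 0], "roll": 0},
])

```text
clock: 34.05
eef_pos: [0.5265, 0.3695, 0.1119]
tool_rot: [0.965, -0.261, 0.001, -0.002]
ft_force: [3.9, 5.8, -4.9]
grip_width: 0.0001
```

Call:
play_rows([
  {"fingers": 1, "translation": [0, 0.2, 0], "roll": 0},
  {"fingers": 1, "translation": [0, 0.3, 0], "roll": 0},
  {"fingers": 1, "translation": [0, 0.3, 0], "roll": 0},
])

```text
clock: 34.3
eef_pos: [0.5262, 0.3689, 0.1119]
tool_rot: [0.965, -0.261, 0.001, -0.004]
ft_force: [6.8, 10.8, -8.4]
grip_width: 0.0
```

```bash
python3 - <<'E'
from h import *
o=bot.get_obs(); print((o['eef_pos'][:2]-C)@Y-ST,(o['eef_pos'][:2]-C)@X, o['ft_force'])
snap('wrist','w18')
im=cv2.imread('pics/w18.png').mean(2)
for u in(113,118,123):
  col=im[:,u-1:u+2].mean(1); v0=[v for v in range(250,340) if col[v]<95]
  print(u,v0[:1],v0[-1:],[((pix2z('w18',(u,v),.12)[:2]-C)@Y-ST).round(4) for v in v0[:1]+v0[-1:]])
E
```

```text
0.19881617375085103 0.01578487385139946 [ 6.78949073 10.79194044 -8.35256154]
113 [275] [288] [np.float64(0.2105), np.float64(0.2047)]
118 [275] [288] [np.float64(0.2105), np.float64(0.2047)]
123 [275] [289] [np.float64(0.2105), np.float64(0.2043)]
```

Call:
play_rows([
  {"fingers": 1, "translation": [0, -1.5, 0], "roll": 0},
  {"fingers": 1, "translation": [0, -1.5, -3], "roll": 0},
  {"fingers": 1, "translation": [0, -1.5, -7], "roll": 0},
  {"fingers": 1, "translation": [0, -1.5, -11], "roll": 0},
  {"fingers": 1, "translation": [0, -1.5, -15], "roll": 0},
  {"fingers": 1, "translation": [-4, -1.5, -15], "roll": 0},
  {"fingers": 1, "translation": [-8, 1, -15], "roll": 0},
  {"fingers": 1, "translation": [-11, 5, -15], "roll": 0},
  {"fingers": 1, "translation": [-12, 9, -15], "roll": 0},
  {"fingers": 1, "translation": [-12, 13, -15], "roll": 0},
  {"fingers": 1, "translation": [-12, 16, -15], "roll": 0},
  {"fingers": 1, "translation": [-12, 16, -15], "roll": 0},
  {"fingers": 1, "translation": [-12, 16, -15], "roll": 0},
])

```text
clock: 35.43
eef_pos: [0.338, 0.2855, 0.2622]
tool_rot: [0.965, -0.262, -0.0, 0.001]
ft_force: [0.6, 0.5, 0.2]
grip_width: 0.0001
```

```bash
python3 - <<'E'
from h import *
where('19'); snap('wrist','w19')
for x,d in((-.0605,.05),(-.0605,.1),(-.0605,.15),(-.0605,.2),(-.049,.21)):
    print(d,proj('w19',[*(C+x*X+(ST+d)*Y),.106]).round())
go((.245,.085,.26,-30.2),(.275,.0,.32,-30.2),(.335,.04,.33,-30.2))
a=cv2.imread('pics/w19.png'); b=cv2.imread('pics/scene19.png')[250:410,140:300]
cv2.imwrite('pics/m19.png',np.hstack([cv2.resize(a[0:330,40:360],(400,412)),cv2.resize(b,(400,412))[:, :]]))
E
```

```text
scene chan px [238.9 297.2] 130 x -0.0016 d 0.0232
scene chan px [225.3 308.2] 147 x 0.0027 d 0.0647
scene chan px [212.  321.1] 159 x 0.0029 d 0.1077
scene chan px [198.4 336. ] 172 x 0.0002 d 0.1529
top chan px [158.6 174.2] 100 x 0.0005 d 0.1534
top chan px [171.5 180.9] 105 x 0.0033 d 0.1091
top chan px [183.7 188.2] 103 x 0.0034 d 0.0658
top chan px [195.4 197.1] 105 x -0.0012 d 0.0214
0.05 [329. 181.]
0.1 [331. 121.]
0.15 [334.  54.]
0.2 [338. -20.]
0.21 [354. -36.]
at [0.3407 0.2885 0.2625] yaw -30.3 t 35.5833 w -0.0 F [-0.6  0.7 -0.8]
[ 2.01 22.4   0.21] roll -0.1 rows 5.4
[ 8.89 28.21 -5.8 ] roll -0.1 rows 2.6
[12.05 21.73 -6.78] roll -0.1 rows 1.7
```

Call:
play_rows([
  {"fingers": 1, "translation": [-6, 8, 0.2], "roll": 0},
  {"fingers": 1, "translation": [-6, 8, 0.2], "roll": 0},
  {"fingers": 1, "translation": [-4, 14, 0.2], "roll": 0},
  {"fingers": 1, "translation": [-4, 14, 0.2], "roll": 0},
  {"fingers": 1, "translation": [2, 22.4, 0.2], "roll": 0},
  {"fingers": 1, "translation": [2, 22.4, 0.2], "roll": 0},
  {"fingers": 1, "translation": [2, 22.4, 0.2], "roll": 0},
  {"fingers": 1, "translation": [8.9, 28.2, -5.8], "roll": 0},
  {"fingers": 1, "translation": [8.9, 28.2, -5.8], "roll": 0},
  {"fingers": 1, "translation": [8.9, 28.2, -5.8], "roll": 0},
  {"fingers": 1, "translation": [8.9, 28.2, -5.8], "roll": 0},
  {"fingers": 1, "translation": [8.9, 28.2, -5.8], "roll": 0},
  {"fingers": 1, "translation": [8.9, 28.2, -5.8], "roll": 0},
])

```text
clock: 36.67
eef_pos: [0.2747, -0.0004, 0.3195]
tool_rot: [0.965, -0.262, -0.001, 0.0]
ft_force: [-0.5, 0.1, -0.2]
grip_width: -0.0001
```

```bash
cat >> h.py <<'E'
HY=ST-.013; HZ=.1565; HW=.007
def cov(th,push=0.0):
    if th>np.pi/2:
        y=.222*np.cos(th)-.004*np.sin(th)-HW; z=.222*np.sin(th)-.015
    else:
        y=.2*np.cos(th)-.004*np.sin(th)-HW; z=.2*np.sin(th)+.004*np.cos(th)
        if th<.9: y+=HW*(.9-th)/.9*2
    y+=push*np.sin(th); z-=push*np.cos(th) if th<np.pi/2 else 0
    return (*(C+CX*X+(HY+y)*Y),HZ+z+.014,-30.2)
E
python3 - <<'E'
from h import *
go(cov(2.4,-.02),*[cov(t) for t in(2.25,2.0,1.8,1.57,1.3,1.1,.9,.7,.5,.3,.15)])
E
```

```text
at [ 0.2747 -0.0004  0.3195] yaw -30.3 t 36.6667 w -0.0001 F [-0.5  0.1 -0.2]
[ 3.17 -4.71  1.4 ] roll -0.1 rows 1.4
[ 3.16 -8.44 -0.88] roll -0.1 rows 1.0
[  3.14 -13.1   -3.79] roll -0.1 rows 1.3
[  3.13 -17.26  -5.23] roll -0.1 rows 1.1
[  3.12 -22.31  -5.11] roll -0.1 rows 1.2
[  3.11 -27.66  -4.49] roll -0.1 rows 1.3
[  3.1  -31.41  -3.12] roll -0.1 rows 1.0
[  3.1  -34.82  -1.03] roll -0.1 rows 1.0
[  3.09 -38.05   1.69] roll -0.1 rows 1.0
[  3.09 -40.68   4.94] roll -0.1 rows 1.0
[  3.09 -42.62   8.59] roll -0.1 rows 1.0
[  3.09 -43.58  11.5 ] roll -0.1 rows 0.7
```

Call:
play_rows([
  {"fingers": 1, "translation": [3.1, -3, -0.8], "roll": 0},
  {"fingers": 1, "translation": [3.1, -6, -0.8], "roll": 0},
  {"fingers": 1, "translation": [3.1, -7, -0.9], "roll": 0},
  {"fingers": 1, "translation": [3.1, -8, -1.2], "roll": 0},
  {"fingers": 1, "translation": [3.1, -9, -1.6], "roll": 0},
  {"fingers": 1, "translation": [3.1, -10, -2.2], "roll": 0},
  {"fingers": 1, "translation": [3.1, -10, -2.2], "roll": 0},
])

```text
clock: 37.25
eef_pos: [0.3518, 0.0715, 0.3426]
tool_rot: [0.966, -0.26, 0.0, -0.0]
ft_force: [0.6, 0.5, -0.1]
grip_width: -0.0001
```

Call:
play_rows([
  {"fingers": 1, "translation": [0, -1, -0.6], "roll": 0},
  {"fingers": 1, "translation": [0, -2, -1.1], "roll": 0},
  {"fingers": 1, "translation": [0, -3, -1.6], "roll": 0},
  {"fingers": 1, "translation": [0, -3, -1.6], "roll": 0},
])

```text
clock: 37.58
eef_pos: [0.3669, 0.0969, 0.3583]
tool_rot: [0.965, -0.261, 0.0, -0.001]
ft_force: [0.1, 0.0, -0.0]
grip_width: 0.0
```

```bash
python3 - <<'E'
from h import *
go(*[cov(t) for t in(2.0,1.8,1.57)])
c=snap('scene','s20')
E
```

```text
at [0.3669 0.0969 0.3583] yaw -30.2 t 37.5833 w 0.0 F [ 0.1  0.  -0. ]
[ 0.1  -0.04  0.09] roll -0.0 rows 0.0
[ 0.1  -4.21 -1.34] roll -0.0 rows 1.1
[ 0.1  -9.26 -1.21] roll -0.0 rows 1.2
```

```bash
python3 - <<'E'
from h import *
snap('wrist','w20'); snap('top','t20')
R=lambda f,b,s:cv2.resize(cv2.imread('pics/'+f+'.png')[b[1]:b[3],b[0]:b[2]],s,interpolation=cv2.INTER_CUBIC)
m=np.vstack([np.hstack([R('s20',(180,170,340,290),(400,300)),R('w20',(0,0,560,420),(400,300))]),
 np.hstack([R('w19',(240,0,440,150),(400,300)),R('t20',(140,150,260,240),(400,300))])])
cv2.imwrite('pics/m20.png',m)
E
```

```text
(no output)
```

View pics/m20.png

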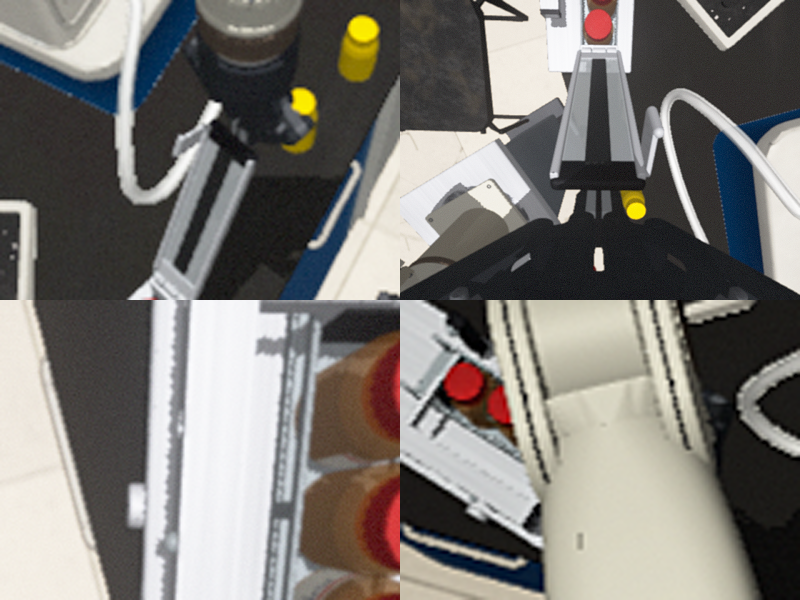

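Call:
play_rows([
  {"fingers": 1, "translation": [0.1, -1, -0.5], "roll": 0},
  {"fingers": 1, "translation": [0.1, -2, -0.8], "roll": 0},
  {"fingers": 1, "translation": [0.1, -3, -1.1], "roll": 0},
  {"fingers": 1, "translation": [0.1, -4.2, -1.3], "roll": 0},
  {"fingers": 1, "translation": [0.1, -5.4, -1.4], "roll": 0},
  {"fingers": 1, "translation": [0.1, -6.6, -1.4], "roll": 0},
  {"fingers": 1, "translation": [0.1, -8, -1.4], "roll": 0},
  {"fingers": 1, "translation": [0.1, -9.3, -1.3], "roll": 0},
  {"fingers": 1, "translation": [0.1, -9.3, -1.3], "roll": 0},
  {"fingers": 1, "translation": [0.1, -9.3, -1.3], "roll": 0},
])

```text
clock: 38.57
eef_pos: [0.4146, 0.1765, 0.37]
tool_rot: [0.965, -0.261, -0.001, 0.0]
ft_force: [-0.8, -0.2, -0.0]
grip_width: 0.0001
```

```bash
python3 - <<'E'
from h import *
go(*[cov(t) for t in(1.57,1.45,1.3,1.2,1.1,1.0,.9,.8,.7,.6,.5,.4,.3,.2,.12)])
snap('wrist','w21')
im=cv2.imread('pics/w21.png').mean(2); print(im[150:300:6,270:290].mean(1).astype(int))
for th in (1.57,1.8,2.0): print(th,[proj('w21',[*(C+CX*X+(HY+r*np.cos(th))*Y),HZ+r*np.sin(th)]).round() for r in(.206,.222)])
E
```

```text
at [0.4146 0.1765 0.37  ] yaw -30.2 t 38.5667 w 0.0001 F [-0.8 -0.2 -0. ]
[-0.01  0.02 -0.05] roll -0.0 rows 0.0
[-0.01 -2.37  0.04] roll -0.0 rows 0.6
[-0.01 -5.33  0.56] roll -0.0 rows 0.7
[-0.01 -7.24  1.15] roll -0.0 rows 0.5
[-0.01 -9.08  1.93] roll -0.0 rows 0.5
[-1.000e-02 -1.083e+01  2.890e+00] roll -0.0 rows 0.5
[-1.000e-02 -1.249e+01  4.020e+00] roll -0.0 rows 0.5
[-1.000e-02 -1.417e+01  5.300e+00] roll -0.0 rows 0.5
[-1.000e-02 -1.572e+01  6.740e+00] roll -0.0 rows 0.5
[-1.000e-02 -1.712e+01  8.300e+00] roll -0.0 rows 0.5
[-1.000e-02 -1.836e+01  9.990e+00] roll -0.0 rows 0.5
[-1.000e-02 -1.942e+01  1.177e+01] roll -0.0 rows 0.5
[ -0.   -20.3   13.63] roll -0.0 rows 0.5
[ -0.   -20.99  15.56] roll -0.0 rows 0.5
[ -0.   -21.4   17.13] roll -0.0 rows 0.4
[112  86 239 191  60  51  47  43  38  35  33  32  30  28  30  22  23  24
  26  23  71  69  68  66  66]
1.57 [array([279., 260.]), array([279., 278.])]
1.8 [array([279., 341.]), array([279., 371.])]
2.0 [array([279., 383.]), array([279., 414.])]
```

Call:
play_rows([
  {"fingers": 1, "translation": [0, -1.2, 0], "roll": 0},
  {"fingers": 1, "translation": [0, -2.4, 0.1], "roll": 0},
  {"fingers": 1, "translation": [0, -3.9, 0.3], "roll": 0},
  {"fingers": 1, "translation": [0, -5.3, 0.6], "roll": 0},
  {"fingers": 1, "translation": [0, -7.2, 1.2], "roll": 0},
  {"fingers": 1, "translation": [0, -9.1, 2], "roll": 0},
  {"fingers": 1, "translation": [0, -10.8, 2.9], "roll": 0},
  {"fingers": 1, "translation": [0, -12.5, 4], "roll": 0},
  {"fingers": 1, "translation": [0, -12.5, 4], "roll": 0},
])

```text
clock: 39.37
eef_pos: [0.4781, 0.2861, 0.3269]
tool_rot: [0.965, -0.261, -0.002, 0.001]
ft_force: [0.0, -1.6, -0.2]
grip_width: 0.0002
```

```bash
python3 - <<'E'
from h import *
go(*[cov(t) for t in(.9,.8,.7,.6,.5,.4,.3,.2,.12)])
snap('wrist','w22')
im=cv2.imread('pics/w22.png').mean(2); print(im[100:320:5,270:290].mean(1).astype(int))
for th in (1.5,1.3,1.1,1,.9,.8): print(th,[proj('w22',[*(C+CX*X+(HY+r*np.cos(th))*Y),HZ+r*np.sin(th)]).round() for r in(.206,.222)])
E
```

```text
at [0.4781 0.2861 0.3269] yaw -30.2 t 39.3667 w 0.0002 F [ 0.  -1.6 -0.2]
[ 0.01  0.18 -0.28] roll -0.0 rows 0.1
[ 0.01 -1.51  1.01] roll -0.0 rows 0.5
[ 0.02 -3.06  2.44] roll -0.0 rows 0.5
[ 0.02 -4.46  4.  ] roll -0.0 rows 0.5
[ 0.03 -5.7   5.68] roll -0.0 rows 0.5
[ 0.03 -6.77  7.46] roll -0.0 rows 0.5
[ 0.04 -7.65  9.32] roll -0.0 rows 0.5
[ 0.04 -8.35 11.25] roll -0.0 rows 0.5
[ 0.05 -8.76 12.82] roll -0.0 rows 0.4
[127 127 164  91 124 123 121 118 116 114 111  86  84  69  84  68  66  65
  65  65  65  79  55  34  34  32  29  29  26 147 146 124  71  70  69  68
  68  65  65  67  59  40  30  26]
1.5 [array([279., 547.]), array([279., 599.])]
1.3 [array([279., 460.]), array([279., 495.])]
1.1 [array([279., 356.]), array([279., 367.])]
1 [array([279., 304.]), array([279., 304.])]
0.9 [array([279., 256.]), array([279., 247.])]
0.8 [array([279., 214.]), array([279., 197.])]
```

Call:
play_rows([
  {"fingers": 1, "translation": [0, -1.5, 1], "roll": 0},
  {"fingers": 1, "translation": [0, -3.1, 2.4], "roll": 0},
  {"fingers": 1, "translation": [0, -4.5, 4], "roll": 0},
  {"fingers": 1, "translation": [0, -5.7, 5.7], "roll": 0},
  {"fingers": 1, "translation": [0, -6.8, 7.5], "roll": 0},
  {"fingers": 1, "translation": [0, -7.7, 9.3], "roll": 0},
  {"fingers": 1, "translation": [0, -8.3, 11.2], "roll": 0},
  {"fingers": 1, "translation": [0, -8.8, 12.8], "roll": 0},
  {"fingers": 1, "translation": [0, -9, 13.2], "roll": 0},
  {"fingers": 1, "translation": [0, -9, 13.2], "roll": 0},
])

```text
clock: 40.25
eef_pos: [0.5224, 0.361, 0.1978]
tool_rot: [0.965, -0.261, -0.001, 0.001]
ft_force: [1.0, 0.2, 0.9]
grip_width: 0.0002
```

```bash
python3 - <<'E'
from h import *
o=bot.get_obs(); print('tip z',o['eef_pos'][2]-.014,'y rel hinge',(o['eef_pos'][:2]-C)@Y-HY)
go(cov(.06),cov(.0))
snap('wrist','w23')
im=cv2.imread('pics/w23.png').mean(2); print(im[100:320:5,270:290].mean(1).astype(int))
for th in (.2,.12,.06,0): print(th,[proj('w23',[*(C+CX*X+(HY+r*np.cos(th))*Y),HZ+r*np.sin(th)]).round() for r in(.206,.222)])
E
```

```text
tip z 0.1837982026107524 y rel hinge 0.2030344777532037
at [0.5224 0.361  0.1978] yaw -30.3 t 40.25 w 0.0002 F [1.  0.2 0.9]
[-0.05 -0.25  1.13] roll -0.1 rows 0.3
[-0.05 -0.4   2.33] roll -0.1 rows 0.3
[241 240 241 240 240 240 240 239 239 239 239 238 231 208 206 204 140 122
 104 103 102 108 107 105 104  30  31  30  29  27  27  46  70  69  67  68
  67  65  64  69  59  39  29  30]
0.2 [array([278., 293.]), array([278., 263.])]
0.12 [array([278., 270.]), array([278., 240.])]
0.06 [array([278., 256.]), array([278., 228.])]
0 [array([278., 246.]), array([278., 218.])]
```

Call:
play_rows([
  {"fingers": 1, "translation": [0, -0.5, 0.3], "roll": 0},
  {"fingers": 1, "translation": [0, -0.7, 0.6], "roll": 0},
  {"fingers": 1, "translation": [0, -0.7, 0.9], "roll": 0},
  {"fingers": 1, "translation": [0, -0.7, 1.2], "roll": 0},
  {"fingers": 1, "translation": [0, -0.7, 1.2], "roll": 0},
])

```text
clock: 40.72
eef_pos: [0.5269, 0.3678, 0.1877]
tool_rot: [0.965, -0.261, 0.001, -0.001]
ft_force: [-0.0, 0.9, 1.5]
grip_width: 0.0001
```

Call:
play_rows([
  {"fingers": 1, "translation": [0, 0, 0.2], "roll": 0},
  {"fingers": 1, "translation": [0, 0, 0.4], "roll": 0},
  {"fingers": 1, "translation": [0, 0, 0.4], "roll": 0},
])

```text
clock: 40.97
eef_pos: [0.5266, 0.3675, 0.1834]
tool_rot: [0.965, -0.261, 0.0, -0.0]
ft_force: [0.4, 0.0, -0.3]
grip_width: -0.0001
```

Call:
play_rows([
  {"fingers": 1, "translation": [0, 0, 0.2], "roll": 0},
  {"fingers": 1, "translation": [0, 0, 0.4], "roll": 0},
  {"fingers": 1, "translation": [0, 0, 0.4], "roll": 0},
])

```text
clock: 41.22
eef_pos: [0.5261, 0.3669, 0.1778]
tool_rot: [0.965, -0.261, -0.0, 0.001]
ft_force: [-0.1, 0.0, -0.4]
grip_width: 0.0001
```

Call:
play_rows([
  {"fingers": 1, "translation": [0, 0, 0.2], "roll": 0},
  {"fingers": 1, "translation": [0, 0, 0.4], "roll": 0},
  {"fingers": 1, "translation": [0, 0, 0.4], "roll": 0},
])

```text
clock: 41.47
eef_pos: [0.5262, 0.3671, 0.1759]
tool_rot: [0.965, -0.261, 0.0, -0.0]
ft_force: [-1.5, -1.7, 6.4]
grip_width: 0.0002
```

Call:
play_rows([
  {"fingers": 1, "translation": [0, 0, 0.2], "roll": 0},
  {"fingers": 1, "translation": [0, 0, 0.3], "roll": 0},
  {"fingers": 1, "translation": [0, 0, 0.3], "roll": 0},
])

```text
clock: 41.72
eef_pos: [0.5263, 0.367, 0.1756]
tool_rot: [0.965, -0.262, 0.001, -0.001]
ft_force: [-5.0, -4.6, 16.5]
grip_width: 0.0
```

Call:
play_rows([
  {"fingers": 1, "translation": [0, 0, 0.2], "roll": 0},
  {"fingers": 1, "translation": [0, 0, 0.3], "roll": 0},
  {"fingers": 1, "translation": [0, 0, 0.3], "roll": 0},
])

```text
clock: 41.97
eef_pos: [0.5264, 0.367, 0.1752]
tool_rot: [0.965, -0.262, 0.002, -0.002]
ft_force: [-8.9, -6.7, 26.7]
grip_width: 0.0002
```

Call:
play_rows([
  {"fingers": 1, "translation": [0, 0, -1], "roll": 0},
  {"fingers": 1, "translation": [0, 0, -4], "roll": 0},
  {"fingers": 1, "translation": [0, 0, -8], "roll": 0},
  {"fingers": 1, "translation": [0, 4, -12], "roll": 0},
  {"fingers": 1, "translation": [0, 8, -14], "roll": 0},
  {"fingers": 1, "translation": [0, 8, -14], "roll": 0},
  {"fingers": 1, "translation": [0, 8, -14], "roll": 0},
])

```text
clock: 42.55
eef_pos: [0.4858, 0.2964, 0.3128]
tool_rot: [0.965, -0.262, 0.002, -0.002]
ft_force: [0.5, -0.2, 0.3]
grip_width: 0.0002
```

```bash
python3 - <<'E'
from h import *
o=bot.get_obs(); print(o['eef_pos'],o['ft_force'])
snap('wrist','w24'); snap('scene','s24'); snap('top','t24')
im=cv2.imread('pics/w24.png').mean(2)
for th in (.12,.06,0): print(th,[proj('w24',[*(C+(CX+dx)*X+(HY+r*np.cos(th)-s*np.sin(th))*Y),HZ+r*np.sin(th)+s*np.cos(th)]).round(1) for r,s,dx in((.206,.004,0),(.222,.004,0),(.214,.004,-.027),(.214,.004,.027))])
print([(v,int(im[v,265:295].mean())) for v in range(60,300,4)])
for v in (150,170,190,200,210,220): print(v,im[v,180:380:6].astype(int))
E
```

```text
[0.48582005 0.29641121 0.31282991] [ 0.54689001 -0.21506763  0.3470304 ]
0.12 [array([275.9, 107.9]), array([275.7,  84.6]), array([238.3,  96.6]), array([313.3,  96.2])]
0.06 [array([275.9, 106.1]), array([275.8,  83.7]), array([240.1,  95.1]), array([311.6,  94.8])]
0 [array([276. , 105.3]), array([275.8,  84. ]), array([241.8,  94.9]), array([310. ,  94.6])]
[(60, 242), (64, 241), (68, 241), (72, 241), (76, 236), (80, 72), (84, 86), (88, 83), (92, 82), (96, 80), (100, 77), (104, 106), (108, 227), (112, 228), (116, 223), (120, 226), (124, 225), (128, 219), (132, 214), (136, 216), (140, 220), (144, 222), (148, 221), (152, 221), (156, 221), (160, 220), (164, 220), (168, 221), (172, 215), (176, 207), (180, 207), (184, 211), (188, 216), (192, 217), (196, 217), (200, 216), (204, 215), (208, 215), (212, 213), (216, 212), (220, 202), (224, 199), (228, 203), (232, 209), (236, 210), (240, 209), (244, 209), (248, 208), (252, 207), (256, 126), (260, 88), (264, 86), (268, 79), (272, 78), (276, 78), (280, 77), (284, 75), (288, 76), (292, 74), (296, 78)]
150 [226  69 141 235 236 240 243 128 138 240 235 234 232 228 226 219 221 222
 224 223 228 237 237 238 159  58 142 189 216  59  52 105 108 114]
170 [227 227  92 232 231 237 236 113 134 238 234 226 231 230 222 220 219 217
 214 228 228 235 236 238 101  57  52  53  44  96 161 214 128  50]
190 [229 227 227 231 229 234 231 105 133 237 134 206 225 209 214 217 216 214
 219 217 191 125 130 131  47  44  39  56  50  50  45  50  48 148]
200 [229 227 227 230 228 231 230 110 129 237 129 196 214 222 220 215 216 212
 219 218 200 121 127 128  38  36  39  38  51  47  51  45  45  43]
210 [225 224 226 230 230 228 227 119 134 232 235 164 210 229 219 213 214 211
 220 213 219 122 127 131  39  38  30  49  51  52  45  46  49  44]
220 [227 143 109 222 226 225 225 128 136 234 230 172 216 226 183 213 208 208
 197 181 213 123 127 130  31  34  49  49  46  42  45  49  47  45]
```

```bash
python3 - <<'E'
from h import *
im=cv2.imread('pics/w24.png').mean(2); print('row94',[(u,int(im[90:99,u].mean())) for u in list(range(228,252,2))+list(range(298,326,2))])
for f in('s24','t24'):
  for th in(.06,0.):
    q=lambda r,dx:proj(f,[*(C+(CX+dx)*X+(HY+r*np.cos(th)-.004*np.sin(th))*Y),HZ+r*np.sin(th)+.004*np.cos(th)]).round(1)
    print(f,th,q(.206,0),q(.222,0),q(.214,-.027),q(.214,.027))
  m=cv2.imread('pics/'+f+'.png').mean(2); c=q(.214,0).astype(int); print(c); print(m[c[1]-12:c[1]+13,c[0]-14:c[0]+15].astype(int)[::2,::2])
E
```

```text
row94 [(228, 183), (230, 234), (232, 238), (234, 242), (236, 242), (238, 239), (240, 239), (242, 238), (244, 146), (246, 77), (248, 83), (250, 83), (298, 78), (300, 77), (302, 77), (304, 77), (306, 76), (308, 69), (310, 148), (312, 235), (314, 211), (316, 192), (318, 192), (320, 169), (322, 147), (324, 141)]
s24 0.06 [183.4 346.6] [177.9 351.9] [188.5 358. ] [172.9 340.7]
s24 0.0 [184.3 347.9] [178.8 353.2] [189.4 359.1] [173.9 342.1]
[181 350]
[[ 42  38  45  38 127 221 232 214 219 233 235 216 200 200 198]
 [ 44  45  40  87 146 164 213 206 211 227 212 202 199 198 201]
 [ 43  41  56 100  42  37 126 197 204 211 201 197 197 201 204]
 [ 48  46  60  36  45  42  38 129 209 195 198 201 201 194 186]
 [ 43  47  36  41  41  43  44  36 126 198 199 202 211 213 183]
 [ 42 156 216  74  44  43  36  40  36 149 201 213 208 217 201]
 [158 230 231 222  37  41  42  43  45  44 186 218 222 204 233]
 [230 231 233 195 115  42  44  44  43  43  67 199 217 234 187]
 [232 233 230 188  82  60  38  45  48  45  44  63 235 187 107]
 [234 232 234 235 196 150 127  42  45  46  44  45 154  94 116]
 [231 233 236 235 235
[... 427 characters left out ...]
1  50]
 [192 192 192 191 193 191 190 189 184 179 172 161 143 108  70]
 [191 192 192 191 192 193 191 190 186 184 177 171 154 130  90]
 [193 193 193 192 192 192 193 190 189 186 181 176 164 147 116]
 [192 193 194 192 194 194 194 193 192 188 185 178 171 160 137]
 [192 193 193 193 193 193 194 192 192 191 187 182 176 168 152]
 [192 194 193 194 193 193 193 193 193 192 190 184 182 174 163]
 [194 192 193 193 194 194 194 194 193 192 192 187 184 178 170]
 [194 193 193 194 194 194 194 194 194 193 192 191 186 183 175]
 [192 194 194 194 194 195 194 194 196 194 194 193 190 184 180]
 [193 193 195 194 195 195 195 196 194 194 194 192 191 189 183]
 [194 194 195 194 195 195 195 195 195 195 194 194 193 190 186]]
```

```bash
python3 - <<'E'
from h import *
im=cv2.imread('pics/w23.png').mean(2)
for v in(235,240,245): 
    d=np.where(im[v,150:420]<55)[0]+150; print(v,d.min(),d.max(), ''.join('#' if x<55 else '.' for x in im[v,180:380]))
for th in(.12,.1,.06): print(th,[proj('w23',[*(C+(CX+dx)*X+(HY+.214*np.cos(th))*Y),HZ+.214*np.sin(th)+.004]).round(1) for dx in(-.027,.027)])
E
```

```text
235 228 419 ................................................###.######################################################################################################........#######################..#############
240 228 419 ................................................#.########################################################################################################.......#######################.........#######
245 228 419 ................................................##########################################################################################################........#####################...............##
0.12 [array([218.6, 258.9]), array([337.1, 258.8])]
0.1 [array([220.1, 254.1]), array([335.7, 254. ])]
0.06 [array([222.9, 245.4]), array([332.9, 245.3])]
```

```bash
python3 - <<'E'
from h import *
where('25'); print(bot.get_obs()['clock'],bot.job_done())
E
```

```text
the job is handed in; nothing more can be done
42.8 None
```

The shaker is loaded and the job is handed in at 42.8 s of robot time, well inside the 210 s limit. I never saw the clamp button itself clearly. That it is locked, and that the cover has caught, rest on force and position readings.

- **Bottles:** All four red-capped amber bottles stand in one row against the end stop. The two yellow ones were left alone. Before the cover was closed, I measured the bottle centres at about 22, 65, 109 and 153 mm from the stop.
- **Clamp:** I slid the clamp until it stopped hard. It took about 13 N with almost no further movement. The camera put its travel at about 21 mm, which places the plate face about 184 mm from the stop, the four-bottle hole. The plate passed no earlier hole, so the button never needed squeezing. By these figures the plate stands about 8 mm clear of the last bottle (four 44 mm bottles against 184 mm). The bottles may therefore still shift a little, though this is the hole the task gives for four.
- **Cover:** I swung it over and pressed it down with about 27 N until it stopped hard. The fingertip height then matched the fully shut position. After I let go, the apparent width of its end grip also fitted fully shut rather than resting on the catch ball at 0.06 rad.
- **Checks that failed or were missing:** With the cover shut, my last cap search found none of the bottles, so I have no bottle check after closing. I didn't measure the beaker and the pen again at the end. I never knowingly touched them.

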